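# Sort returned stock into the bench bays and latch the gate

## Robot

A 7-joint arm with a two-finger parallel gripper is mounted at the origin on the work surface. World frame = base frame: x ahead of the robot, y to its left, z up, the work surface at z = 0. Lengths are in m, angles in rad, forces in N, time in s.
With the tool pointing down it reaches from about 0.425 to 0.925 m from the base axis. Payload 6.8 kg.
Tool frame: the origin (TCP) lies at the very end of the fingers, on their centre line; the grasp point (between the pads) lies 19 mm behind it (bot.grasp_offset is the distance from the TCP to the grasp point, in m); z points along the fingers, y is the direction in which the jaws open and shut (so a half turn about z gives the same grasp; the last joint's range is limited). The gripper opens to 85 mm and grips with 20 to 120 N. Pads are 22 mm wide; open, the fingers measure 114 mm over their backs; the gripper's body (76 mm by 85 mm) begins 54 mm behind the grasp point. The pads swing forward as they close: fully open they stand 13 mm farther back than shut.
Start: joints at [-1.421, 0.477, 0.022, 1.555, -0.011, 1.109, -0.083], TCP at [0.172, 0.653, 0.204] pointing down, gripper open.
Joint ranges: [-2.96, 2.96], [-0.34, 2.1], [-1.41, 1.46], [0.24, 2.44], [-1.37, 4.51], [0.17, 1.92], [-2.96, 2.96]. Speed limits (rad/s): [2.39, 2.39, 3.14, 3.14, 3.14, 3.14, 3.14].

## Interface

Orientations are given as a unit quaternion [w, x, y, z].
In Python, from station import monitor, cams, bot, finder gives the robot as it stands.
- The arm moves only by the tool jog_arm, never from a script. Its argument "plan" is a list of rows, each an object of numbers: "x", "y", "z": the shift along the tool's x, y, z as a fraction of full scale; "wx", "wy", "wz": the turn, a rotation vector about the tool's x, y, z as a fraction of full scale. A call has 1 to 12 rows; each row is the pose to reach, as a shift and turn from the pose measured when the call began, along the tool's axes at that moment, turning the shorter way round; what a row does not reach only later rows make up. Full scale, the value 1, is 20 cm for a shift and 180 degrees for a turn. A row lasts 1/12 s, in which the tool goes at most 41.7 mm and 7.16 degrees, less where a joint would pass 70% of its speed; a pose out of reach is approached as far as the arm can. A call with a number of a shift or a turn outside -1 to 1 is refused whole. A call with a gripper value outside its range is refused whole. "hand" is the opening, from -1 (shut) to 1 (fully open), set as the call begins (left out, the last holds). The fingers move at their own pace and stop on an object; "grip_force" is the grip in N (left out, the last holds). Time passes only in rows, so rows that repeat a pose let the fingers close. It gives the time, the measured TCP pose, the force and the opening at its end, in the units of the state.
- monitor.get_obs(): the state, without advancing time (a new reading comes with each control period).
- cams.read_camera(name): name is "scene" or "side" or "wrist"; returns the picture (384x512x3 uint8, red, green, blue); there is no depth.
- cams.get_calibration(name): a dict with "fx", "fy", "cx", "cy" (pixels), "extrinsics" (4x4, takes a point from world to camera coordinates). Camera axes: x right, y down, z forward; pixel columns grow to the right and rows downward; lengths in m; the calibration is good to about 2 mm. A picture is of the moment at which its call begins: read the wrist's pose just before it. get_calibration takes no time and is no camera call; for the wrist camera it gives the pose at the moment of the call.
- bot.hand_in(): hands the job in, once; it reports no verdict.
Trained networks look in the newest picture that a camera, given by its name, has taken for a name from the list of things; names that differ only in an ending like _2 or _b are one class to them, and where a whole thing is asked for, a point or a joint stands for the part that bears it (a point fixed in the world has none). Each returns a list of dicts, best first, with "confidence" (0 to 1); they miss things now and then, are a little off and sometimes report something else, mostly with a low value. They report only what shows in the picture. A call takes as long as a camera call.
- finder.find_in(camera, target): "bbox" ([left, top, width, height] in pixels, round what is visible of it).
- finder.place_of(camera, target): "location" ([column, row] in pixels: a listed point, or the origin of a listed thing).
The state is a dict: "t": time; "q": joint angles; "joint_vel": joint speeds; "joint_torque": joint torques, N m; "eef_pos": TCP position; "tool_rot": TCP orientation; "contact_force": force on the tool from outside, world axes, zero at the start; "torque": the same for the moment, N m; "gripper_width": opening from 0.0 (shut) to 1.0 (fully open).
Only numpy, scipy, OpenCV 4.12 (cv2) and the standard library are available. Lean on these libraries where they do the work, as an engineer would, in place of code of your own. Each camera call takes 0.05 s, during which the arm holds its last target. There are 200 camera calls.

## Task

Sort the returned stock on the pharmacy bench by shape: slide the two round jars all the way into the narrow bay with the gate, and the small flat carton all the way into the wide bay, without picking them up or tipping them and leaving everything else where it is. When both jars are in, swing the gate fully shut, and only once it is shut press its latch tab fully down.

Things in the scene. Friction and masses are not known exactly. Their poses are not given: they have to be found in the camera images.
- jar_a_center (a point): one of two identical squat ointment jars: round white body, grey cap, 52 mm diameter (cap 49 mm), 48 mm high, about 0.12 kg, standing upright on the bench. Point: centre of the jar, 24 mm above its base.
- jar_b_center (a point): the other jar, same as jar_a. Point: centre of the jar, 24 mm above its base.
- carton_center (a point): small flat white carton lying on the bench: 46 mm along its own x, 70 mm along its own y, 32 mm high, about 0.10 kg. Point: its centre, 16 mm above the bench.
- jar_bay: the narrow gated bay, fixed to the bench: aluminium pen, no floor or roof, one open end (the mouth). Origin: on the bench, middle of the mouth; x points into the bay, y across, z up. Inside 76 mm wide (y -38 to +38) and 120 mm deep (x 0 to 120), walls 5 mm thick and 34 mm high. A 10 mm hinge post, 38 mm high, stands at x -4, y -45; a 24 mm square latch post, 26 mm high, at x 4, y 55.
- carton_bay: the wide bay, without a gate, fixed to the bench: same kind of aluminium pen, without floor or roof. Origin: on the bench at the middle of its open mouth; x points into the bay, y across, z up. Inside 170 mm wide (y -85 to +85) and 120 mm deep (x 0 to 120), walls 5 mm thick, 34 mm high.
- gate (a joint): swing gate of the narrow bay, in rad: 0 is shut across the mouth, positive is open (outward, anticlockwise seen from above, 2.6 at most). It turns stiffly (about 1 N at 50 mm from the hinge) and stays where left. Shut, it points along the bay's +y; open, that much anticlockwise from it. It is shut by pushing the face that looks away from the bay when shut.
- gate_hinge (a point): point on the gate's vertical hinge axis, 20 mm above the bench, at x -4, y -45 mm in the bay's frame. It turns with the gate: its own y axis points along the plate to the free end. The gate is an upright plate 5 mm thick, from 3 to 87 mm from this axis, spanning 8 to 32 mm above the bench.
- gate_tip (a point): point in the plate 84 mm from the hinge axis, near the gate's free end, 20 mm above the bench.
- latch (a joint): latch tab, in m: 0 is up (unlatched), 0.008 is fully down. It takes about 4 N to press and stays down.
- latch_top (a point): middle of the top face of the grey latch tab, 26 mm square, on the post beside the mouth of the narrow bay at x 4, y 55 mm in its frame; 46 mm above the bench when up, 38 mm when down.
- tape_roll: bystander: roll of clear tape lying flat, 66 mm diameter, 20 mm high. Origin under its centre.
- pill_bottle: bystander: small amber bottle standing upright, 42 mm diameter, 68 mm high. Origin under its centre.
- stapler: bystander: black stapler 130 mm long (its x), 34 mm wide, 45 mm high. Origin under its middle.
- marker: bystander: white pen with a black cap lying down, 120 mm long (its x), 13 mm thick. Origin under its middle.
- scanner: bystander: grey hand-held scanner lying down, from -135 to +45 mm along its x, 62 mm wide, 34 mm high.
- big_carton: bystander: large white carton 110 mm (x) by 75 mm (y), 50 mm high. Origin under its middle.

How it is judged:
By the outcome, as a careful person would: the job done as asked, in the order asked, and still so for the second after the job is handed in, with the robot touching nothing.
It also fails if it takes over 72 s, if anything falls off the work surface, if the arm or the gripper's body presses on something with over 40 N, if the wrist force passes 120 N, or if a joint passes its speed limit or range.

## Working session

There is one attempt and no reset: what is moved stays moved. The work goes in short steps, Python scripts to look and compute and a tool call to move; the robot and the scene stay as the last step left them, time stands still between calls to the robot, and variables do not carry over. Pictures are saved under pics/ and viewed, about 8 in all and at most 12, crops included, and the job is handed in when it is done.

Besides the shell and the picture viewer there is one more tool, called after ">>>" in YAML: its name, and indented under it one key for each argument. jog_arm: Moves the arm, as the interface text tells. Shift numbers are shares of 20 cm and turn numbers shares of 180 degrees, none past 1 either way. Its arguments: {"type":"object","properties":{"plan":{"type":"array","items":{"type":"object","properties":{"x":{"type":"number","minimum":-1,"maximum":1},"y":{"type":"number","minimum":-1,"maximum":1},"z":{"type":"number","minimum":-1,"maximum":1},"wx":{"type":"number","minimum":-1,"maximum":1},"wy":{"type":"number","minimum":-1,"maximum":1},"wz":{"type":"number","minimum":-1,"maximum":1}}}},"hand":{"type":"number"},"grip_force":{"type":"number"}},"required":["plan"]}

```bash
ls; mkdir -p pics; python3 - <<'E'
from station import monitor, cams, bot, finder
import cv2
o=monitor.get_obs();print({k:o[k] for k in('t','eef_pos','tool_rot','contact_force','gripper_width')})
for n in("scene","side"):
    im=cams.read_camera(n);cv2.imwrite(f"pics/{n}0.png",cv2.resize(im[:,:,::-1],(800,600)))
    c=cams.get_calibration(n);print(n,c)
    for t in["jar_a_center","carton_center","jar_bay","carton_bay","gate_hinge","gate_tip","latch_top","tape_roll","pill_bottle","stapler","marker","scanner","big_carton"]:
        print(t,[(round(d['confidence'],2),[round(float(v)) for v in d['location']]) for d in finder.place_of(n,t)][:4])
E
```

```text
pics
{'t': 0.0, 'eef_pos': array([0.17193989, 0.65205494, 0.2032031 ]), 'tool_rot': array([-3.75409374e-05,  1.28500099e-01,  9.91709049e-01, -9.40592856e-04]), 'contact_force': array([ 0.24304027,  1.10011641, -0.02016575]), 'gripper_width': 0.9955872289986772}
scene {'fx': 463.4602592495456, 'fy': 463.4602592495456, 'cx': 260.98610248730336, 'cy': 197.24712242434288, 'extrinsics': array([[-0.63908016,  0.7690776 , -0.00980824,  0.27047881],
       [ 0.63221368,  0.51800227, -0.57617663, -0.38070149],
       [-0.43804385, -0.37442395, -0.81726635,  1.53459863],
       [ 0.        ,  0.        ,  0.        ,  1.        ]])}
jar_a_center [(0.75, [206, 200])]
carton_center [(0.92, [256, 165])]
jar_bay [(0.6, [288, 232])]
carton_bay [(0.33, [232, 178])]
gate_hinge [(0.63, [234, 179]), (0.59, [278, 238])]
gate_tip []
latch_top [(0.73, [294, 230]), (0.49, [307, 213])]
tape_roll [(0.82, [228, 111])]
pill_bottle [(0.82, [321, 178])]
stapler [(0.97, [135, 203]), (0.48, [358, 290])]
marker [(0.84, [358, 289])]
scanner [(0.74, [250, 278]), (0.61, [226, 110])]
big_carton [(0.6, [166, 238])]
side {'fx': 357.6476973173225, 'fy': 357.6476973173225, 'cx': 256.9820817301073, 'cy': 193.44822733506703, 'extrinsics': array([[-0.91164892, -0.41053669,  0.01886435,  0.56146415],
       [-0.30644635,  0.64848386, -0.69682086,  0.17039801],
       [ 0.27383731, -0.6410369 , -0.71699708,  0.99435834],
       [ 0.        ,  0.        ,  0.        ,  1.        ]])}
jar_a_center [(0.87, [252, 179])]
carton_center [(0.69, [303, 202])]
jar_bay [(0.32, [194, 308])]
carton_bay []
gate_hinge [(0.49, [229, 232])]
gate_tip [(0.61, [241, 241])]
latch_top [(0.54, [254, 239])]
tape_roll [(0.74, [349, 174])]
pill_bottle [(0.78, [310, 256])]
stapler [(0.65, [242, 146])]
marker [(0.68, [192, 307])]
scanner [(0.59, [186, 221]), (0.16, [240, 241])]
big_carton [(0.97, [212, 168]), (0.62, [301, 202])]
```

View pics/scene0.png

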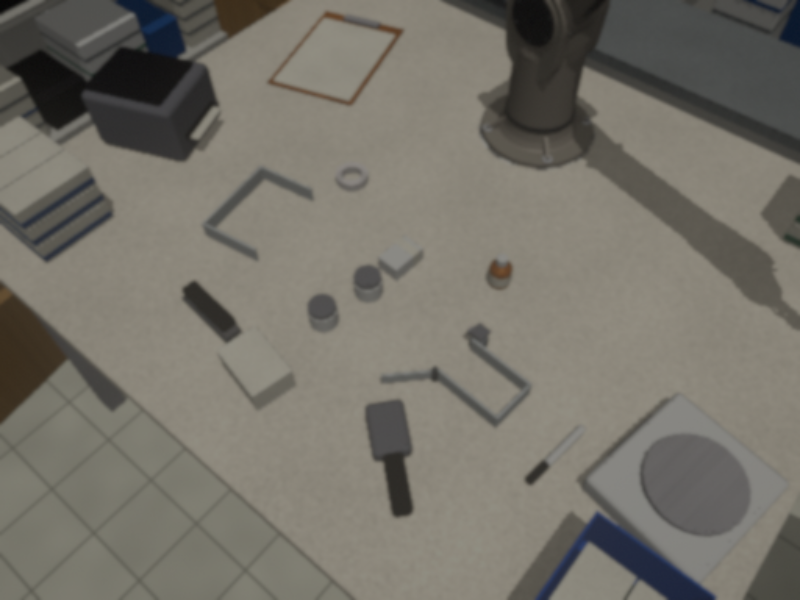

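View pics/side0.png

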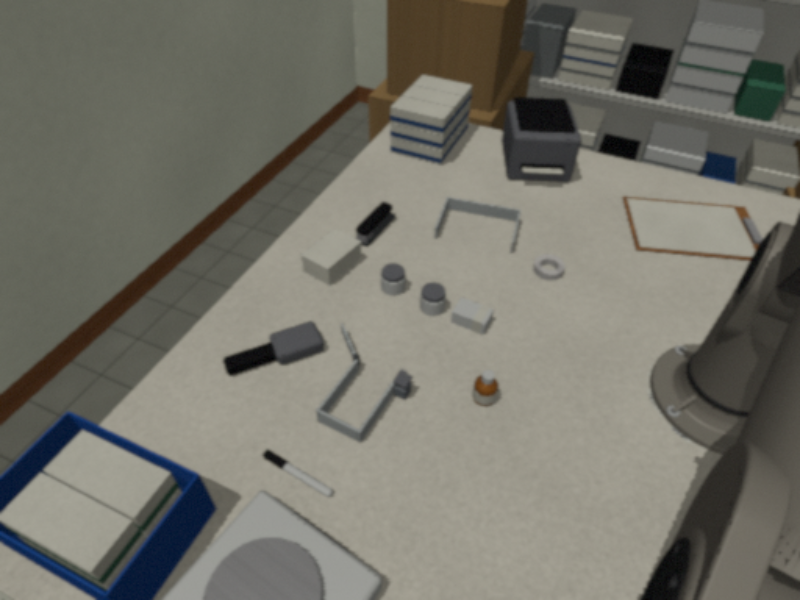

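Scene view (800-px scale): jars at about (367,282) and (322,312), carton (400,258), and carton bay corners (262,169), (207,227), (312,194), (257,256). The jar bay has its latch at (478,332), hinge (435,372), and far corners (530,388) and (495,422), with the gate open towards (383,379). The side view agrees.

```bash
cat > h.py <<'E'
import numpy as np
from station import monitor, cams, bot, finder
def unproj(cam,uv,z,c=None):
    c=c or cams.get_calibration(cam);E=np.array(c['extrinsics']);R,t=E[:3,:3],E[:3,3]
    d=R.T@np.array([(uv[0]-c['cx'])/c['fx'],(uv[1]-c['cy'])/c['fy'],1]);o=-R.T@t
    return (o+d*(z-o[2])/d[2])[:2]
E
python3 - <<'E'
from h import *
P=dict(jar1=(.048,(367,273),(433,291)),jar2=(.048,(322,303),(393,271)),carton=(.032,(402,252),(473,312)),latch=(.046,(478,331),(402,381)),hinge=(.038,(435,372),(357,357)),
backP=(.034,(530,387),(361,433)),backM=(.034,(495,420),(320,413)),tip=(.032,(383,378),(344,328)),
cb1=(.034,(262,169),(519,213)),cb2=(.034,(206,226),(447,202)),cm1=(.034,(312,192),(516,237)),cm2=(.034,(257,253),(438,232)),
tape=(.02,(352,176),(549,267)),bottle=(.068,(503,262),(488,378)),stap1=(.045,(190,288),(388,208)),stap2=(.045,(232,330),(364,236)),bigc=(.05,(257,360),(332,253)),scan=(.034,(387,420),(298,340)))
for k,(z,a,b) in P.items():
    s=800/512
    print(k,unproj('scene',np.array(a)/s,z).round(3),unproj('side',np.array(b)/s,z).round(3))
E
```

```text
jar1 [0.543 0.008] [0.544 0.011]
jar2 [ 0.639 -0.008] [ 0.639 -0.007]
carton [0.458 0.016] [0.457 0.017]
latch [0.517 0.228] [0.51  0.234]
hinge [0.618 0.219] [0.607 0.215]
backP [0.543 0.349] [0.531 0.347]
backM [0.624 0.341] [0.609 0.342]
tip [0.676 0.159] [0.663 0.16 ]
cb1 [ 0.472 -0.332] [ 0.463 -0.329]
cb2 [ 0.641 -0.304] [ 0.631 -0.297]
cm1 [ 0.455 -0.212] [ 0.445 -0.24 ]
cm2 [ 0.626 -0.183] [ 0.609 -0.182]
tape [ 0.365 -0.192] [ 0.355 -0.19 ]
bottle [0.388 0.184] [0.377 0.183]
stap1 [ 0.758 -0.207] [ 0.741 -0.201]
stap2 [ 0.771 -0.087] [ 0.745 -0.085]
bigc [ 0.786 -0.01 ] [ 0.777 -0.001]
scan [0.729 0.213] [0.725 0.223]
```

```bash
cat >> h.py <<'E'
from scipy.spatial.transform import Rotation as Ro
def pose(o=None):
    o=o or monitor.get_obs();q=o['tool_rot'];return np.array(o['eef_pos']),Ro.from_quat([q[1],q[2],q[3],q[0]])
def go(x,y,z,yaw):
    "fractions to reach a tool-down pose whose tool x has world angle yaw (deg)"
    p,R=pose();c,s=np.cos(np.radians(yaw)),np.sin(np.radians(yaw))
    G=Ro.from_matrix(np.array([[c,s,0],[s,-c,0],[0,0,-1]]))
    print('t',round(monitor.get_obs()['t'],2),'at',p.round(4),'xyz',(R.inv().apply(np.array([x,y,z])-p)/.2).round(3),'w',((R.inv()*G).as_rotvec()/np.pi).round(3))
E
python3 -c "
from h import *
go(.56,.12,.35,82)
c=cams.get_calibration('wrist');E=np.array(c['extrinsics']);p,R=pose()
print(c['fx'],R.inv().apply(-E[:3,:3].T@E[:3,3]-p).round(3),(R.inv().as_matrix()@E[:3,:3].T).round(2))"
```

```text
t 1.4 at [0.1721 0.6527 0.2042] xyz [-2.555 -2.081 -0.729] w [ 0.    -0.     0.462]
285.7337206846255 [ 0.075 -0.    -0.169] [[ 0.   -0.96 -0.3 ]
 [ 1.    0.    0.  ]
 [ 0.   -0.3   0.96]]
```

>>> jog_arm:
  plan:
    - {"x": -0.15, "y": -0.12, "z": -0.1, "wz": 0.035}
    - {"x": -0.33, "y": -0.27, "z": -0.2, "wz": 0.07}
    - {"x": -0.5, "y": -0.4, "z": -0.35, "wz": 0.1}
    - {"x": -0.67, "y": -0.55, "z": -0.5, "wz": 0.14}
    - {"x": -0.83, "y": -0.68, "z": -0.6, "wz": 0.17}
    - {"x": -1, "y": -0.82, "z": -0.7, "wz": 0.2}
  hand: -0.3

```text
invalid input at $.plan[0]: expected keys x, y, z, wx, wy, wz
```

```bash
python3 -c "
from h import *
go(.56,.12,.35,82)"
```

```text
t 1.4 at [0.1721 0.6527 0.2042] xyz [-2.555 -2.081 -0.729] w [ 0.    -0.     0.462]
```

>>> jog_arm:
  plan:
    - {"x": -0.17, "y": -0.14, "z": -0.1, "wx": 0, "wy": 0, "wz": 0.035}
    - {"x": -0.33, "y": -0.27, "z": -0.2, "wx": 0, "wy": 0, "wz": 0.07}
    - {"x": -0.5, "y": -0.4, "z": -0.35, "wx": 0, "wy": 0, "wz": 0.1}
    - {"x": -0.67, "y": -0.55, "z": -0.5, "wx": 0, "wy": 0, "wz": 0.14}
    - {"x": -0.83, "y": -0.68, "z": -0.6, "wx": 0, "wy": 0, "wz": 0.17}
    - {"x": -1, "y": -0.82, "z": -0.7, "wx": 0, "wy": 0, "wz": 0.2}
  hand: -0.3

```text
t: 1.9
eef_pos: [0.301, 0.4744, 0.3259]
tool_rot: [-0.0, 0.431, 0.902, 0.001]
contact_force: [2.1, 0.0, 0.2]
gripper_width: 0.348
```

```bash
python3 -c "
from h import *
go(.56,.12,.35,82)"
```

```text
t 1.9 at [0.301  0.4744 0.3259] xyz [-2.192 -0.108 -0.123] w [ 0.    -0.     0.261]
```

>>> jog_arm:
  plan:
    - {"x": -0.2, "y": 0, "z": 0, "wx": 0, "wy": 0, "wz": 0.03}
    - {"x": -0.4, "y": 0, "z": -0.03, "wx": 0, "wy": 0, "wz": 0.06}
    - {"x": -0.6, "y": 0, "z": -0.05, "wx": 0, "wy": 0, "wz": 0.09}
    - {"x": -0.8, "y": 0, "z": -0.05, "wx": 0, "wy": 0, "wz": 0.12}
    - {"x": -1, "y": 0, "z": -0.06, "wx": 0, "wy": 0, "wz": 0.15}

```text
t: 2.32
eef_pos: [0.4277, 0.3171, 0.3381]
tool_rot: [-0.001, 0.631, 0.776, 0.001]
contact_force: [0.1, 1.1, 0.4]
gripper_width: 0.351
```

```bash
python3 -c "
from h import *
go(.56,.12,.35,82)"
```

```text
t 2.32 at [0.4277 0.3171 0.3381] xyz [-1.099  0.447 -0.061] w [ 0.    -0.001  0.11 ]
```

>>> jog_arm:
  plan:
    - {"x": -0.2, "y": 0.1, "z": 0, "wx": 0, "wy": 0, "wz": 0.03}
    - {"x": -0.4, "y": 0.2, "z": -0.03, "wx": 0, "wy": 0, "wz": 0.06}
    - {"x": -0.6, "y": 0.3, "z": -0.05, "wx": 0, "wy": 0, "wz": 0.09}
    - {"x": -0.8, "y": 0.4, "z": -0.06, "wx": 0, "wy": 0, "wz": 0.11}
    - {"x": -1, "y": 0.45, "z": -0.06, "wx": 0, "wy": 0, "wz": 0.11}
    - {"x": -1, "y": 0.45, "z": -0.06, "wx": 0, "wy": 0, "wz": 0.11}
    - {"x": -1, "y": 0.45, "z": -0.06, "wx": 0, "wy": 0, "wz": 0.11}

```text
t: 2.9
eef_pos: [0.5583, 0.1338, 0.3502]
tool_rot: [0.0, 0.758, 0.652, 0.001]
contact_force: [-0.1, -0.7, -0.3]
gripper_width: 0.35
```

```bash
python3 - <<'E'
from h import *
import cv2
go(.56,.12,.35,82)
c=cams.get_calibration('wrist');im=cams.read_camera('wrist')
cv2.imwrite('pics/w1.png',cv2.resize(im[:,:,::-1],(800,600),interpolation=cv2.INTER_CUBIC))
np.save('c1.npy',c,allow_pickle=True)
Z=dict(jar_a_center=.024,carton_center=.016,gate_hinge=.02,gate_tip=.02,latch_top=.046,jar_bay=0,carton_bay=0,scanner=0,tape_roll=0,pill_bottle=0)
for t,z in Z.items():
    print(t,[(round(d['confidence'],2),np.round(d['location']),unproj('wrist',d['location'],z,c).round(3)) for d in finder.place_of('wrist',t)][:3])
E
```

```text
t 2.9 at [0.5583 0.1338 0.3502] xyz [-0.067  0.019  0.001] w [ 0.001 -0.    -0.003]
jar_a_center [(0.82, array([308., 212.]), array([ 0.643, -0.01 ]))]
carton_center [(0.67, array([212., 214.]), array([0.462, 0.01 ])), (0.56, array([369., 269.]), array([ 0.755, -0.154])), (0.21, array([278.,  90.]), array([0.614, 0.214]))]
gate_hinge [(0.64, array([279.,  89.]), array([0.616, 0.215]))]
gate_tip [(0.61, array([317., 121.]), array([0.674, 0.154])), (0.49, array([350.,  77.]), array([0.732, 0.217]))]
latch_top [(0.74, array([213.,  87.]), array([0.512, 0.233]))]
jar_bay []
carton_bay [(0.73, array([366., 270.]), array([ 0.754, -0.168]))]
scanner [(0.95, array([351.,  76.]), array([0.741, 0.218]))]
tape_roll []
pill_bottle [(0.63, array([151., 132.]), array([0.382, 0.178])), (0.52, array([373., 272.]), array([ 0.768, -0.176]))]
```

View pics/w1.png

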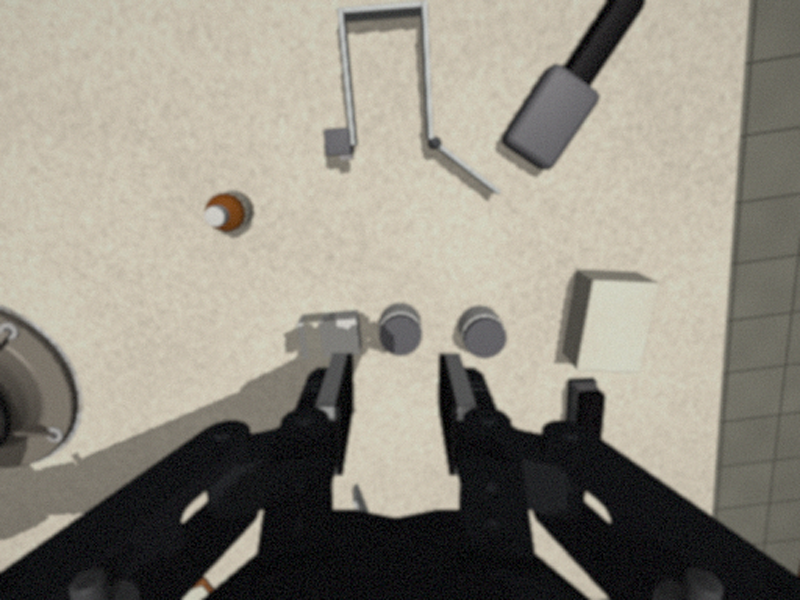

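Wrist view (800-px scale): latch (338,141), hinge post (434,143), bay back corners (340,10) and (427,6), and gate end (497,190). Scanner head's near corners are at (505,142) and (547,167). Jar caps are at (401,334) and (484,334), the carton around (340,330), and the big carton at (612,322).

```bash
python3 - <<'E'
from h import *
c=np.load('c1.npy',allow_pickle=True).item()
for k,z,u in [('hinge',.038,(434,143)),('latch',.046,(338,141)),('bP',.034,(340,10)),('bM',.034,(427,6)),('jar1',.048,(401,334)),('jar2',.048,(484,334)),('gateend',.032,(497,190)),('sc1',.034,(506,142)),('sc2',.034,(547,165)),('sc3',.034,(555,68)),('carton far corners',.032,(323,322)),('',.032,(357,318)),('big',.05,(592,278)),('big',.05,(577,367)),('stap',.045,(580,392)),('bottle',.068,(215,215))]:
    print(k,unproj('wrist',np.array(u)/1.5625,z,c).round(3))
E
```

```text
hinge [0.612 0.212]
latch [0.516 0.228]
bP [0.538 0.344]
bM [0.621 0.335]
jar1 [0.548 0.012]
jar2 [ 0.642 -0.002]
gateend [0.673 0.154]
sc1 [0.686 0.201]
sc2 [0.727 0.172]
sc3 [0.739 0.264]
carton far corners [0.46  0.034]
 [0.5   0.033]
big [0.764 0.047]
big [ 0.745 -0.059]
stap [ 0.749 -0.095]
bottle [0.383 0.176]
```

```bash
python3 - <<'E'
from h import *
s=800/512
for u in [(380,260),(402,271),(423,250),(403,239)]: print(unproj('scene',np.array(u)/s,.032).round(3))
go(.542,-.042,.12,84.5)
E
```

```text
[ 0.497 -0.002]
[0.492 0.044]
[0.431 0.042]
[ 0.434 -0.002]
t 3.45 at [0.5563 0.1401 0.3498] xyz [-0.914  0.056  1.147] w [ 0.    -0.001 -0.014]
```

>>> jog_arm:
  plan:
    - {"x": -0.2, "y": 0.01, "z": 0.15, "wx": 0, "wy": 0, "wz": -0.014}
    - {"x": -0.4, "y": 0.03, "z": 0.3, "wx": 0, "wy": 0, "wz": -0.014}
    - {"x": -0.6, "y": 0.05, "z": 0.45, "wx": 0, "wy": 0, "wz": -0.014}
    - {"x": -0.75, "y": 0.05, "z": 0.6, "wx": 0, "wy": 0, "wz": -0.014}
    - {"x": -0.9, "y": 0.056, "z": 0.8, "wx": 0, "wy": 0, "wz": -0.014}
    - {"x": -0.914, "y": 0.056, "z": 0.95, "wx": 0, "wy": 0, "wz": -0.014}
    - {"x": -0.914, "y": 0.056, "z": 1, "wx": 0, "wy": 0, "wz": -0.014}
    - {"x": -0.914, "y": 0.056, "z": 1, "wx": 0, "wy": 0, "wz": -0.014}

```text
t: 4.12
eef_pos: [0.5376, -0.0441, 0.1446]
tool_rot: [-0.003, 0.741, 0.671, -0.003]
contact_force: [-0.3, -0.5, -0.6]
gripper_width: 0.35
```

```bash
python3 - <<'E'
from h import *
import cv2
go(.542,-.042,.008,84.5)
c=cams.get_calibration('wrist');im=cams.read_camera('wrist')
cv2.imwrite('pics/w2.png',cv2.resize(im[:,:,::-1],(800,600),interpolation=cv2.INTER_CUBIC))
np.save('c2.npy',c,allow_pickle=True)
for t,z in dict(jar_a_center=.024,carton_center=.016,gate_hinge=.02,gate_tip=.02,latch_top=.046).items():
    print(t,[(round(d['confidence'],2),np.round(d['location']),unproj('wrist',d['location'],z,c).round(3)) for d in finder.place_of('wrist',t)][:3])
E
```

```text
t 4.12 at [ 0.5376 -0.0441  0.1446] xyz [0.013 0.027 0.683] w [-0.003  0.    -0.001]
jar_a_center [(0.79, array([355., 130.]), array([ 0.644, -0.01 ]))]
carton_center [(0.94, array([172., 123.]), array([0.46 , 0.014]))]
gate_hinge []
gate_tip []
latch_top []
```

View pics/w2.png

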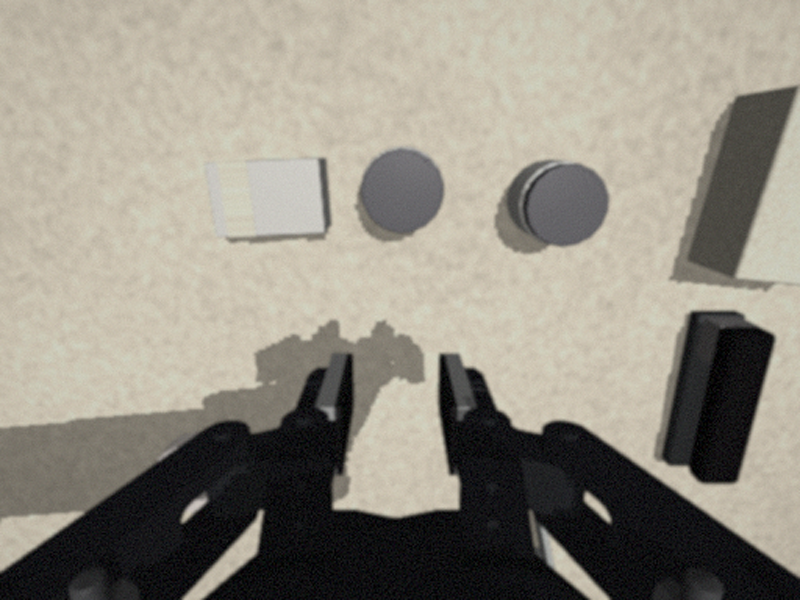

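The close wrist view has the caps at (402,191) and (566,203), and the carton top from (216,160) to (326,235).

```bash
python3 - <<'E'
from h import *
c=np.load('c2.npy',allow_pickle=True).item()
for z,u in [(.048,(402,191)),(.048,(566,203)),(.032,(209,162)),(.032,(322,157)),(.032,(326,234)),(.032,(226,238)),(.045,(710,318)),(.05,(738,276))]:
    print(unproj('wrist',np.array(u)/1.5625,z,c).round(4))
go(.542,-.040,.008,84.5)
E
```

```text
[0.5471 0.0091]
[ 0.642  -0.0072]
[0.4318 0.0365]
[0.5008 0.0326]
[ 0.4964 -0.0142]
[ 0.4323 -0.0105]
[ 0.7352 -0.0895]
[ 0.7456 -0.0612]
t 4.42 at [ 0.5437 -0.0408  0.1513] xyz [ 0.001 -0.012  0.717] w [ 0.001 -0.001  0.001]
```

>>> jog_arm:
  plan:
    - {"x": 0, "y": -0.01, "z": 0.18, "wx": 0, "wy": 0, "wz": 0}
    - {"x": 0, "y": -0.01, "z": 0.36, "wx": 0, "wy": 0, "wz": 0}
    - {"x": 0, "y": -0.01, "z": 0.5, "wx": 0, "wy": 0, "wz": 0}
    - {"x": 0, "y": -0.01, "z": 0.6, "wx": 0, "wy": 0, "wz": 0}
    - {"x": 0, "y": -0.01, "z": 0.68, "wx": 0, "wy": 0, "wz": 0}
    - {"x": 0, "y": -0.01, "z": 0.71, "wx": 0, "wy": 0, "wz": 0}
    - {"x": 0, "y": -0.01, "z": 0.71, "wx": 0, "wy": 0, "wz": 0}
    - {"x": 0, "y": -0.01, "z": 0.71, "wx": 0, "wy": 0, "wz": 0}
    - {"x": 0, "y": -0.01, "z": 0.71, "wx": 0, "wy": 0, "wz": 0}

```text
t: 5.17
eef_pos: [0.5437, -0.0399, 0.0108]
tool_rot: [0.001, 0.739, 0.673, 0.004]
contact_force: [-0.1, -0.1, -0.6]
gripper_width: 0.348
```

>>> jog_arm:
  plan:
    - {"x": 0.05, "y": 0, "z": 0, "wx": 0, "wy": 0, "wz": 0}
    - {"x": 0.1, "y": 0, "z": 0, "wx": 0, "wy": 0, "wz": 0}
    - {"x": 0.16, "y": 0, "z": 0, "wx": 0, "wy": 0, "wz": 0}
    - {"x": 0.22, "y": 0, "z": 0, "wx": 0, "wy": 0, "wz": 0}
    - {"x": 0.28, "y": 0, "z": 0, "wx": 0, "wy": 0, "wz": 0}
    - {"x": 0.34, "y": 0, "z": 0, "wx": 0, "wy": 0, "wz": 0}
    - {"x": 0.4, "y": 0, "z": 0, "wx": 0, "wy": 0, "wz": 0}
    - {"x": 0.45, "y": 0, "z": 0, "wx": 0, "wy": 0, "wz": 0}
    - {"x": 0.5, "y": 0, "z": 0, "wx": 0, "wy": 0, "wz": 0}
    - {"x": 0.5, "y": 0, "z": 0, "wx": 0, "wy": 0, "wz": 0}
    - {"x": 0.5, "y": 0, "z": 0, "wx": 0, "wy": 0, "wz": 0}

```text
t: 6.08
eef_pos: [0.5528, 0.0609, 0.011]
tool_rot: [0.001, 0.739, 0.674, 0.004]
contact_force: [0.3, -0.8, -0.4]
gripper_width: 0.348
```

```bash
python3 - <<'E'
from h import *
import cv2
go(.5739,.2807,.008,84.5)
c=cams.get_calibration('wrist');im=cams.read_camera('wrist')
cv2.imwrite('pics/w3.png',cv2.resize(im[:,:,::-1],(800,600),interpolation=cv2.INTER_CUBIC))
np.save('c3.npy',c,allow_pickle=True)
E
```

```text
t 6.08 at [0.5528 0.0609 0.011 ] xyz [1.104 0.004 0.02 ] w [ 0.002 -0.002  0.001]
```

View pics/w3.png

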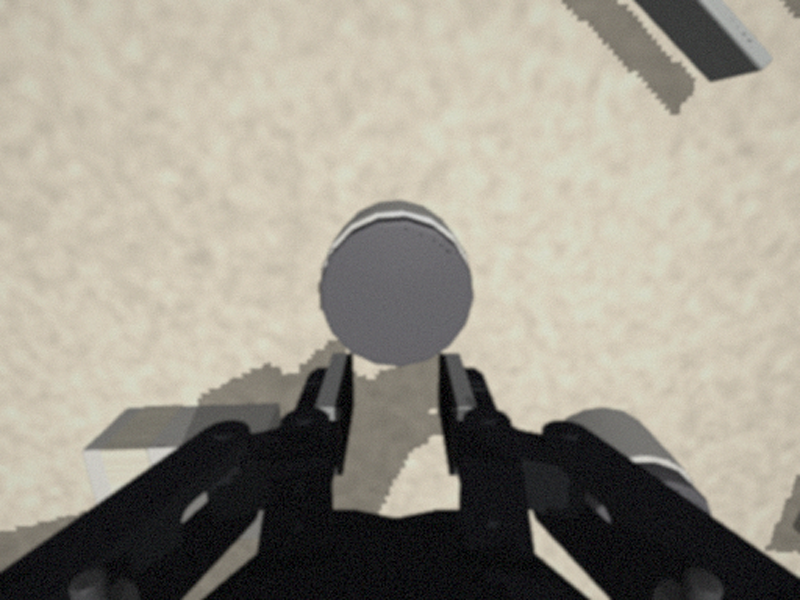

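The jar sits squarely nested at (396,290), and the gate end shows at upper right. I'll push it to just short of the mouth and check alignment.

>>> jog_arm:
  plan:
    - {"x": 0.06, "y": 0, "z": 0, "wx": 0, "wy": 0, "wz": 0}
    - {"x": 0.12, "y": 0, "z": 0, "wx": 0, "wy": 0, "wz": 0}
    - {"x": 0.18, "y": 0, "z": 0, "wx": 0, "wy": 0, "wz": 0}
    - {"x": 0.24, "y": 0, "z": 0, "wx": 0, "wy": 0, "wz": 0}
    - {"x": 0.3, "y": 0, "z": 0, "wx": 0, "wy": 0, "wz": 0}
    - {"x": 0.36, "y": 0, "z": 0, "wx": 0, "wy": 0, "wz": 0}
    - {"x": 0.4, "y": 0, "z": 0, "wx": 0, "wy": 0, "wz": 0}
    - {"x": 0.4, "y": 0, "z": 0, "wx": 0, "wy": 0, "wz": 0}
    - {"x": 0.4, "y": 0, "z": 0, "wx": 0, "wy": 0, "wz": 0}

```text
t: 6.88
eef_pos: [0.5601, 0.1407, 0.0112]
tool_rot: [0.001, 0.739, 0.674, 0.004]
contact_force: [0.3, -0.4, 0.2]
gripper_width: 0.35
```

```bash
python3 - <<'E'
from h import *
import cv2
go(.5739,.2807,.008,84.5)
c=cams.get_calibration('wrist');im=cams.read_camera('wrist')
cv2.imwrite('pics/w4.png',cv2.resize(im[:,:,::-1],(800,600),interpolation=cv2.INTER_CUBIC))
np.save('c4.npy',c,allow_pickle=True)
E
```

```text
t 6.88 at [0.5601 0.1407 0.0112] xyz [0.703 0.005 0.019] w [ 0.002 -0.001  0.001]
```

View pics/w4.png

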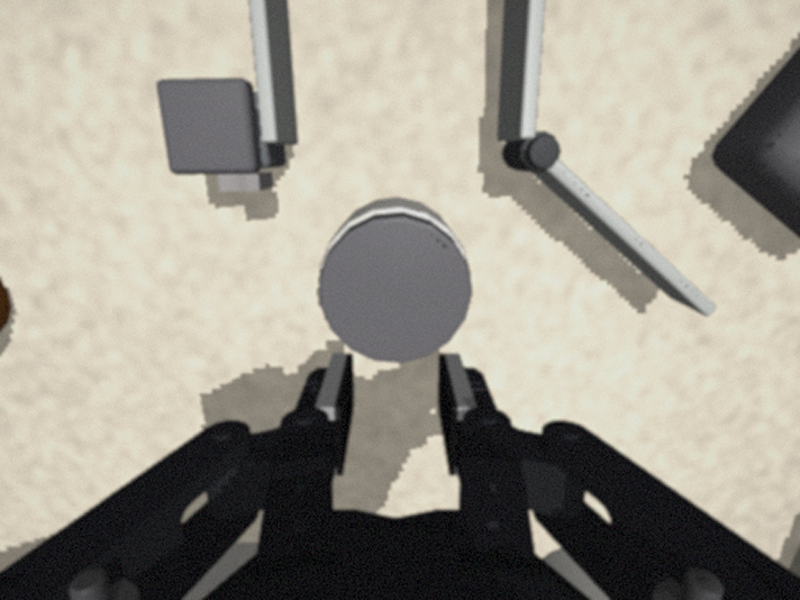

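Well aligned: jar at (396,287), latch (209,127), hinge (543,150), wall top inner edges (264,0)-(276,140) and (528,0)-(520,135), gate end (712,308), scanner corner (716,155).

```bash
python3 - <<'E'
from h import *
c=np.load('c4.npy',allow_pickle=True).item()
for k,z,u in [('hinge',.038,(543,150)),('latch',.046,(209,127)),('wP',.034,(264,0)),('wP',.034,(276,138)),('wM',.034,(528,0)),('wM',.034,(520,135)),('gateA',.032,(565,163)),('gate end',.032,(713,305)),('sc',.034,(716,155)),('sc',.03,(800,235)),('sc',.034,(800,55)),('jar',.048,(396,287))]:
    print(k,unproj('wrist',np.array(u)/1.5625,z,c).round(4))
E
```

```text
hinge [0.6129 0.2122]
latch [0.516  0.2272]
wP [0.5343 0.2605]
wP [0.5315 0.2232]
wM [0.6097 0.2537]
wM [0.607  0.2172]
gateA [0.6219 0.2074]
gate end [0.675  0.1542]
sc [0.6686 0.2056]
sc [0.7032 0.1762]
sc [0.6902 0.2322]
jar [0.5645 0.1759]
```

>>> jog_arm:
  plan:
    - {"x": 0.06, "y": 0, "z": 0.01, "wx": 0, "wy": 0, "wz": 0}
    - {"x": 0.12, "y": 0, "z": 0.01, "wx": 0, "wy": 0, "wz": 0}
    - {"x": 0.18, "y": 0, "z": 0.01, "wx": 0, "wy": 0, "wz": 0}
    - {"x": 0.24, "y": 0, "z": 0.01, "wx": 0, "wy": 0, "wz": 0}
    - {"x": 0.3, "y": 0, "z": 0.01, "wx": 0, "wy": 0, "wz": 0}
    - {"x": 0.36, "y": 0, "z": 0.01, "wx": 0, "wy": 0, "wz": 0}
    - {"x": 0.42, "y": 0, "z": 0.01, "wx": 0, "wy": 0, "wz": 0}
    - {"x": 0.48, "y": 0, "z": 0.01, "wx": 0, "wy": 0, "wz": 0}
    - {"x": 0.54, "y": 0, "z": 0.01, "wx": 0, "wy": 0, "wz": 0}
    - {"x": 0.6, "y": 0, "z": 0.01, "wx": 0, "wy": 0, "wz": 0}
    - {"x": 0.64, "y": 0, "z": 0.01, "wx": 0, "wy": 0, "wz": 0}
    - {"x": 0.67, "y": 0, "z": 0.01, "wx": 0, "wy": 0, "wz": 0}

```text
t: 7.93
eef_pos: [0.5724, 0.2749, 0.0097]
tool_rot: [0.001, 0.739, 0.674, 0.004]
contact_force: [-0.3, -0.7, 0.1]
gripper_width: 0.351
```

>>> jog_arm:
  plan:
    - {"x": 0.03, "y": 0, "z": 0, "wx": 0, "wy": 0, "wz": 0}
    - {"x": 0.03, "y": 0, "z": 0, "wx": 0, "wy": 0, "wz": 0}
    - {"x": 0.03, "y": 0, "z": 0, "wx": 0, "wy": 0, "wz": 0}

```text
t: 8.18
eef_pos: [0.5729, 0.2813, 0.0097]
tool_rot: [0.0, 0.739, 0.674, 0.004]
contact_force: [0.1, -1.0, 0.4]
gripper_width: 0.352
```

```bash
python3 - <<'E'
from h import *
go(.5737,.2808,.008,85)
go(.568,.205,.008,85)
E
```

```text
t 8.18 at [0.5729 0.2813 0.0097] xyz [-0.002  0.004  0.008] w [ 0.002 -0.002 -0.001]
t 8.18 at [0.5729 0.2813 0.0097] xyz [-0.382  0.01   0.007] w [ 0.002 -0.002 -0.001]
```

>>> jog_arm:
  plan:
    - {"x": -0.12, "y": 0.01, "z": 0, "wx": 0, "wy": 0, "wz": 0}
    - {"x": -0.27, "y": 0.01, "z": 0, "wx": 0, "wy": 0, "wz": 0}
    - {"x": -0.43, "y": 0.01, "z": 0, "wx": 0, "wy": 0, "wz": 0}
    - {"x": -0.55, "y": 0.01, "z": 0, "wx": 0, "wy": 0, "wz": 0}
    - {"x": -0.6, "y": 0.01, "z": -0.1, "wx": 0, "wy": 0, "wz": 0}
    - {"x": -0.62, "y": 0.01, "z": -0.3, "wx": 0, "wy": 0, "wz": 0}
    - {"x": -0.7, "y": 0.01, "z": -0.5, "wx": 0, "wy": 0, "wz": -0.03}
    - {"x": -0.85, "y": 0.05, "z": -0.55, "wx": 0, "wy": 0, "wz": -0.06}
    - {"x": -1, "y": 0.15, "z": -0.55, "wx": 0, "wy": 0, "wz": -0.1}
    - {"x": -1, "y": 0.25, "z": -0.55, "wx": 0, "wy": 0, "wz": -0.13}

```text
t: 9.02
eef_pos: [0.6041, 0.0688, 0.1213]
tool_rot: [0.003, 0.588, 0.809, 0.003]
contact_force: [0.1, -1.0, 0.8]
gripper_width: 0.348
```

```bash
python3 - <<'E'
from h import *
go(.666,-.051,.11,119.2)
E
```

```text
t 9.02 at [0.6041 0.0688 0.1213] xyz [-0.665  0.108  0.058] w [ 0.003  0.    -0.062]
```

>>> jog_arm:
  plan:
    - {"x": -0.15, "y": 0.03, "z": 0.0, "wx": 0, "wy": 0, "wz": -0.03}
    - {"x": -0.3, "y": 0.06, "z": 0.0, "wx": 0, "wy": 0, "wz": -0.062}
    - {"x": -0.45, "y": 0.1, "z": 0.0, "wx": 0, "wy": 0, "wz": -0.062}
    - {"x": -0.6, "y": 0.11, "z": 0.0, "wx": 0, "wy": 0, "wz": -0.062}
    - {"x": -0.665, "y": 0.11, "z": 0.05, "wx": 0, "wy": 0, "wz": -0.062}
    - {"x": -0.665, "y": 0.11, "z": 0.15, "wx": 0, "wy": 0, "wz": -0.062}
    - {"x": -0.665, "y": 0.11, "z": 0.15, "wx": 0, "wy": 0, "wz": -0.062}
    - {"x": -0.665, "y": 0.11, "z": 0.15, "wx": 0, "wy": 0, "wz": -0.062}

```text
t: 9.68
eef_pos: [0.6647, -0.0499, 0.0899]
tool_rot: [0.001, 0.506, 0.863, 0.002]
contact_force: [0.2, -0.1, 1.1]
gripper_width: 0.352
```

```bash
python3 - <<'E'
from h import *
import cv2
go(.666,-.051,.010,119.2)
c=cams.get_calibration('wrist');im=cams.read_camera('wrist')
for z,t in [(.024,'jar_a_center')]:
    print(t,[(round(d['confidence'],2),np.round(d['location']),unproj('wrist',d['location'],z,c).round(3)) for d in finder.place_of('wrist',t)][:3])
g=cv2.GaussianBlur(cv2.cvtColor(im,cv2.COLOR_RGB2GRAY),(5,5),1)
cs=cv2.HoughCircles(g,cv2.HOUGH_GRADIENT,1,60,param1=80,param2=25,minRadius=18,maxRadius=60)
if cs is not None:
    for q in cs[0][:4]: print(q.round(), unproj('wrist',q[:2],.048,c).round(4))
E
```

```text
t 9.68 at [ 0.6647 -0.0499  0.0899] xyz [-0.008  0.001  0.4  ] w [ 0.002 -0.     0.   ]
jar_a_center [(0.77, array([254., 134.]), array([ 0.644, -0.009]))]
[252. 136.  32.] [ 0.6414 -0.0085]
```

>>> jog_arm:
  plan:
    - {"x": 0, "y": 0, "z": 0.15, "wx": 0, "wy": 0, "wz": 0}
    - {"x": 0, "y": 0, "z": 0.28, "wx": 0, "wy": 0, "wz": 0}
    - {"x": 0, "y": 0, "z": 0.36, "wx": 0, "wy": 0, "wz": 0}
    - {"x": 0, "y": 0, "z": 0.4, "wx": 0, "wy": 0, "wz": 0}
    - {"x": 0, "y": 0, "z": 0.4, "wx": 0, "wy": 0, "wz": 0}
    - {"x": 0, "y": 0, "z": 0.4, "wx": 0, "wy": 0, "wz": 0}

```text
t: 10.28
eef_pos: [0.6676, -0.0488, 0.0128]
tool_rot: [0.003, 0.505, 0.863, 0.004]
contact_force: [0.6, -1.0, 0.6]
gripper_width: 0.348
```

>>> jog_arm:
  plan:
    - {"x": 0.05, "y": 0, "z": 0, "wx": 0, "wy": 0, "wz": 0}
    - {"x": 0.1, "y": 0, "z": 0, "wx": 0, "wy": 0, "wz": 0}
    - {"x": 0.16, "y": 0, "z": 0, "wx": 0, "wy": 0, "wz": 0}
    - {"x": 0.23, "y": 0, "z": 0, "wx": 0, "wy": 0, "wz": 0}
    - {"x": 0.3, "y": 0, "z": 0, "wx": 0, "wy": 0, "wz": 0}
    - {"x": 0.37, "y": 0, "z": 0, "wx": 0, "wy": 0, "wz": 0}
    - {"x": 0.44, "y": 0, "z": 0, "wx": 0, "wy": 0, "wz": 0}
    - {"x": 0.51, "y": 0, "z": 0, "wx": 0, "wy": 0, "wz": 0}
    - {"x": 0.58, "y": 0, "z": 0, "wx": 0, "wy": 0, "wz": 0}
    - {"x": 0.65, "y": 0, "z": 0, "wx": 0, "wy": 0, "wz": 0}
    - {"x": 0.72, "y": 0, "z": 0, "wx": 0, "wy": 0, "wz": 0}
    - {"x": 0.78, "y": 0, "z": 0, "wx": 0, "wy": 0, "wz": 0}

```text
t: 11.28
eef_pos: [0.5904, 0.0887, 0.0125]
tool_rot: [0.003, 0.505, 0.863, 0.004]
contact_force: [2.1, -2.4, 3.3]
gripper_width: 0.35
```

```bash
python3 - <<'E'
from h import *
go(.5785,.106,.010,119.2)
E
```

```text
t 11.28 at [0.5904 0.0887 0.0125] xyz [ 0.105 -0.01   0.012] w [0.003 0.001 0.001]
```

>>> jog_arm:
  plan:
    - {"x": 0.06, "y": 0, "z": 0, "wx": 0, "wy": 0, "wz": 0}
    - {"x": 0.1, "y": 0, "z": 0, "wx": 0, "wy": 0, "wz": 0}
    - {"x": 0.1, "y": 0, "z": 0, "wx": 0, "wy": 0, "wz": 0}
    - {"x": 0.0, "y": 0, "z": 0, "wx": 0, "wy": 0, "wz": 0}
    - {"x": -0.15, "y": 0, "z": 0, "wx": 0, "wy": 0, "wz": 0}
    - {"x": -0.25, "y": 0, "z": -0.1, "wx": 0, "wy": 0, "wz": 0.03}
    - {"x": -0.3, "y": 0, "z": -0.25, "wx": 0, "wy": 0, "wz": 0.06}
    - {"x": -0.3, "y": -0.1, "z": -0.35, "wx": 0, "wy": 0, "wz": 0.1}
    - {"x": -0.3, "y": -0.2, "z": -0.4, "wx": 0, "wy": 0, "wz": 0.13}
    - {"x": -0.3, "y": -0.2, "z": -0.4, "wx": 0, "wy": 0, "wz": 0.17}
    - {"x": -0.3, "y": -0.2, "z": -0.4, "wx": 0, "wy": 0, "wz": 0.187}
    - {"x": -0.3, "y": -0.2, "z": -0.4, "wx": 0, "wy": 0, "wz": 0.187}

```text
t: 12.28
eef_pos: [0.5833, 0.017, 0.0918]
tool_rot: [0.001, 0.734, 0.679, 0.004]
contact_force: [0.5, 0.2, 0.4]
gripper_width: 0.35
```

```bash
cat >> h.py <<'E'
import cv2
def caps():
    c=cams.get_calibration('wrist');im=cams.read_camera('wrist')
    g=cv2.GaussianBlur(cv2.cvtColor(im,cv2.COLOR_RGB2GRAY),(5,5),1)
    cs=cv2.HoughCircles(g,cv2.HOUGH_GRADIENT,1,40,param1=80,param2=25,minRadius=18,maxRadius=60)
    for q in ([] if cs is None else cs[0][:4]): print('circle',q.round(), unproj('wrist',q[:2],.048,c).round(4))
    print('jars',[(round(d['confidence'],2),unproj('wrist',d['location'],.024,c).round(3)) for d in finder.place_of('wrist','jar_a_center')])
    return im
E
python3 - <<'E'
from h import *
caps()
go(.5585,.08,.010,85.6)
E
```

```text
circle [210.  32.  36.] [0.5648 0.1364]
jars [(0.92, array([0.565, 0.135]))]
t 12.38 at [0.5836 0.017  0.0916] xyz [ 0.303 -0.151  0.408] w [ 0.002 -0.001  0.001]
```

```bash
python3 - <<'E'
from h import *
go(.5602,.083,.010,85.6)
E
```

```text
t 12.38 at [0.5836 0.017  0.0916] xyz [ 0.319 -0.144  0.408] w [ 0.002 -0.001  0.001]
```

>>> jog_arm:
  plan:
    - {"x": 0.15, "y": -0.07, "z": 0.1, "wx": 0, "wy": 0, "wz": 0}
    - {"x": 0.25, "y": -0.144, "z": 0.2, "wx": 0, "wy": 0, "wz": 0}
    - {"x": 0.3, "y": -0.144, "z": 0.33, "wx": 0, "wy": 0, "wz": 0}
    - {"x": 0.31, "y": -0.144, "z": 0.4, "wx": 0, "wy": 0, "wz": 0}
    - {"x": 0.31, "y": -0.144, "z": 0.408, "wx": 0, "wy": 0, "wz": 0}
    - {"x": 0.31, "y": -0.144, "z": 0.408, "wx": 0, "wy": 0, "wz": 0}
    - {"x": 0.31, "y": -0.144, "z": 0.408, "wx": 0, "wy": 0, "wz": 0}

```text
t: 12.97
eef_pos: [0.5611, 0.0795, 0.0109]
tool_rot: [0.002, 0.733, 0.68, 0.004]
contact_force: [-0.5, -0.2, 0.4]
gripper_width: 0.348
```

```bash
python3 - <<'E'
from h import *
go(.5698,.230,.010,85.6)
E
```

```text
t 12.97 at [0.5611 0.0795 0.0109] xyz [ 0.754 -0.013  0.007] w [ 0.003 -0.001  0.001]
```

>>> jog_arm:
  plan:
    - {"x": 0.06, "y": 0, "z": 0, "wx": 0, "wy": 0, "wz": 0}
    - {"x": 0.12, "y": 0, "z": 0, "wx": 0, "wy": 0, "wz": 0}
    - {"x": 0.18, "y": 0, "z": 0, "wx": 0, "wy": 0, "wz": 0}
    - {"x": 0.25, "y": -0.005, "z": 0, "wx": 0, "wy": 0, "wz": 0}
    - {"x": 0.32, "y": -0.01, "z": 0, "wx": 0, "wy": 0, "wz": 0}
    - {"x": 0.39, "y": -0.01, "z": 0, "wx": 0, "wy": 0, "wz": 0}
    - {"x": 0.46, "y": -0.01, "z": 0, "wx": 0, "wy": 0, "wz": 0}
    - {"x": 0.53, "y": -0.01, "z": 0, "wx": 0, "wy": 0, "wz": 0}
    - {"x": 0.6, "y": -0.01, "z": 0, "wx": 0, "wy": 0, "wz": 0}
    - {"x": 0.65, "y": -0.01, "z": 0, "wx": 0, "wy": 0, "wz": 0}
    - {"x": 0.7, "y": -0.01, "z": 0, "wx": 0, "wy": 0, "wz": 0}
    - {"x": 0.7, "y": -0.01, "z": 0, "wx": 0, "wy": 0, "wz": 0}

```text
t: 13.97
eef_pos: [0.5695, 0.2226, 0.0111]
tool_rot: [0.002, 0.732, 0.681, 0.005]
contact_force: [-0.2, 1.0, -0.0]
gripper_width: 0.355
```

```bash
python3 - <<'E'
from h import *
im=caps()
cv2.imwrite('pics/w5.png',cv2.resize(im[:,:,::-1],(640,480)))
go(.5698,.230,.010,85.6)
E
```

```text
circle [254. 190.  48.] [0.5729 0.2549]
circle [254.  64.  56.] [0.5769 0.3111]
jars [(0.78, array([0.572, 0.253]))]
t 14.07 at [0.5692 0.22   0.011 ] xyz [ 0.05  -0.001  0.005] w [ 0.003 -0.001  0.001]
```

View pics/w5.png

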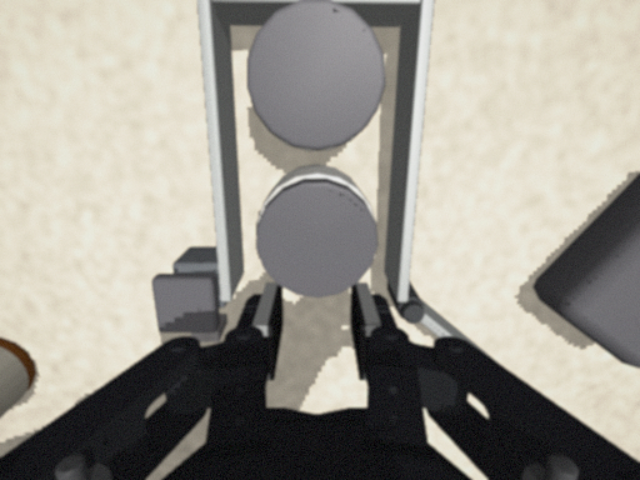

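The jars sit at bay x ≈ 35 and 91 mm. I'll nudge jar 2 up to the other, then back out and go for the gate with shut fingers.

>>> jog_arm:
  plan:
    - {"x": 0.03, "y": 0, "z": 0, "wx": 0, "wy": 0, "wz": 0}
    - {"x": 0.045, "y": 0, "z": 0, "wx": 0, "wy": 0, "wz": 0}
    - {"x": 0.045, "y": 0, "z": 0, "wx": 0, "wy": 0, "wz": 0}
    - {"x": -0.05, "y": 0, "z": 0, "wx": 0, "wy": 0, "wz": 0}
    - {"x": -0.2, "y": 0, "z": 0, "wx": 0, "wy": 0, "wz": 0}
    - {"x": -0.38, "y": 0, "z": 0, "wx": 0, "wy": 0, "wz": 0}
    - {"x": -0.45, "y": 0, "z": -0.1, "wx": 0, "wy": 0, "wz": 0}
    - {"x": -0.45, "y": 0, "z": -0.3, "wx": 0, "wy": 0, "wz": 0}
    - {"x": -0.4, "y": 0.1, "z": -0.45, "wx": 0, "wy": 0, "wz": 0}
    - {"x": -0.2, "y": 0.25, "z": -0.5, "wx": 0, "wy": 0, "wz": 0}
    - {"x": 0, "y": 0.35, "z": -0.5, "wx": 0, "wy": 0, "wz": 0}
    - {"x": 0, "y": 0.37, "z": -0.5, "wx": 0, "wy": 0, "wz": 0}

```text
t: 15.07
eef_pos: [0.6447, 0.2219, 0.1131]
tool_rot: [0.001, 0.731, 0.683, 0.007]
contact_force: [-1.0, 1.4, -0.9]
gripper_width: 0.348
```

```bash
python3 - <<'E'
from h import *
go(.645,.221,.012,85.6)
E
```

```text
t 15.07 at [0.6447 0.2219 0.1131] xyz [-0.009 -0.004  0.505] w [ 0.004 -0.003  0.003]
```

>>> jog_arm:
  plan:
    - {"x": 0, "y": 0, "z": 0, "wx": 0.004, "wy": -0.003, "wz": 0}
    - {"x": 0, "y": 0, "z": 0, "wx": 0.004, "wy": -0.003, "wz": 0}
    - {"x": -0.005, "y": 0, "z": 0, "wx": 0.004, "wy": -0.003, "wz": 0}
    - {"x": -0.005, "y": 0, "z": 0.1, "wx": 0.004, "wy": -0.003, "wz": 0}
    - {"x": -0.005, "y": 0, "z": 0.2, "wx": 0.004, "wy": -0.003, "wz": 0}
    - {"x": -0.005, "y": 0, "z": 0.3, "wx": 0.004, "wy": -0.003, "wz": 0}
    - {"x": -0.005, "y": 0, "z": 0.38, "wx": 0.004, "wy": -0.003, "wz": 0}
    - {"x": -0.005, "y": 0, "z": 0.38, "wx": 0.004, "wy": -0.003, "wz": 0}
  hand: -1

```text
t: 15.73
eef_pos: [0.6425, 0.219, 0.0335]
tool_rot: [-0.001, 0.731, 0.682, -0.004]
contact_force: [-1.0, -0.3, 0.2]
gripper_width: -0.005
```

```bash
python3 - <<'E'
from h import *
go(.645,.221,.012,85.6)
im=cams.read_camera('wrist');cv2.imwrite('pics/w6.png',cv2.resize(im[:,:,::-1],(640,480)))
E
```

```text
t 15.73 at [0.6425 0.219  0.0335] xyz [0.011 0.013 0.108] w [-0.002  0.001  0.002]
```

View pics/w6.png

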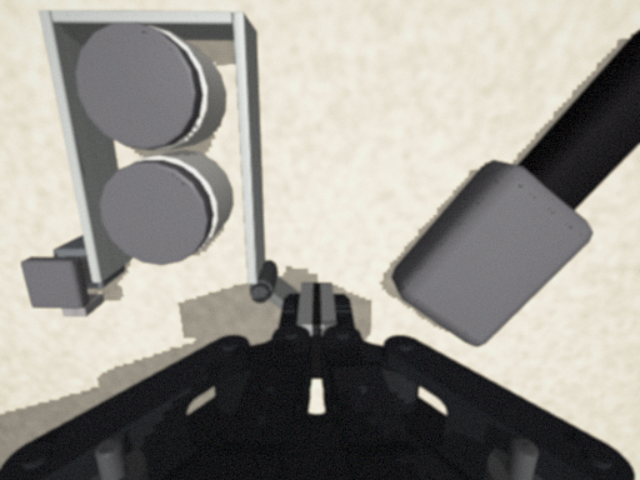

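Both jars are inside and touching. The shut fingers hang between the gate (265,285) and the scanner corner (395,275), with room on both sides. I'll descend, then sweep the gate.

>>> jog_arm:
  plan:
    - {"x": 0.02, "y": 0.013, "z": 0, "wx": 0, "wy": 0, "wz": 0}
    - {"x": 0.02, "y": 0.013, "z": 0.05, "wx": 0, "wy": 0, "wz": 0}
    - {"x": 0.02, "y": 0.013, "z": 0.1, "wx": 0, "wy": 0, "wz": 0}
    - {"x": 0.02, "y": 0.013, "z": 0.1, "wx": 0, "wy": 0, "wz": 0}
    - {"x": 0.02, "y": 0.013, "z": 0.1, "wx": 0, "wy": 0, "wz": 0}

```text
t: 16.2
eef_pos: [0.646, 0.2232, 0.0147]
tool_rot: [-0.001, 0.731, 0.682, -0.003]
contact_force: [-0.5, -0.4, 0.0]
gripper_width: -0.002
```

```bash
python3 - <<'E'
from h import *
print(monitor.get_obs()['contact_force'].round(1))
for q in [(.632,.178),(.612,.160),(.575,.158),(.555,.185),(.555,.205)]: go(*q,.012,85.6)
E
```

```text
[-0.5 -0.4  0. ]
t 16.2 at [0.646  0.2232 0.0147] xyz [-0.23  -0.054  0.015] w [-0.002  0.001  0.002]
t 16.2 at [0.646  0.2232 0.0147] xyz [-0.327 -0.147  0.016] w [-0.002  0.001  0.002]
t 16.2 at [0.646  0.2232 0.0147] xyz [-0.35  -0.331  0.017] w [-0.002  0.001  0.002]
t 16.2 at [0.646  0.2232 0.0147] xyz [-0.222 -0.44   0.017] w [-0.002  0.001  0.002]
t 16.2 at [0.646  0.2232 0.0147] xyz [-0.123 -0.447  0.016] w [-0.002  0.001  0.002]
```

>>> jog_arm:
  plan:
    - {"x": -0.06, "y": -0.01, "z": 0.01, "wx": 0, "wy": 0, "wz": 0}
    - {"x": -0.12, "y": -0.025, "z": 0.01, "wx": 0, "wy": 0, "wz": 0}
    - {"x": -0.18, "y": -0.04, "z": 0.01, "wx": 0, "wy": 0, "wz": 0}
    - {"x": -0.23, "y": -0.055, "z": 0.01, "wx": 0, "wy": 0, "wz": 0}
    - {"x": -0.28, "y": -0.1, "z": 0.01, "wx": 0, "wy": 0, "wz": 0}
    - {"x": -0.32, "y": -0.14, "z": 0.01, "wx": 0, "wy": 0, "wz": 0}
    - {"x": -0.345, "y": -0.19, "z": 0.01, "wx": 0, "wy": 0, "wz": 0}
    - {"x": -0.35, "y": -0.24, "z": 0.01, "wx": 0, "wy": 0, "wz": 0}
    - {"x": -0.35, "y": -0.29, "z": 0.01, "wx": 0, "wy": 0, "wz": 0}
    - {"x": -0.35, "y": -0.33, "z": 0.01, "wx": 0, "wy": 0, "wz": 0}
    - {"x": -0.31, "y": -0.37, "z": 0.01, "wx": 0, "wy": 0, "wz": 0}
    - {"x": -0.27, "y": -0.4, "z": 0.01, "wx": 0, "wy": 0, "wz": 0}

```text
t: 17.2
eef_pos: [0.5615, 0.1758, 0.0134]
tool_rot: [-0.001, 0.731, 0.682, -0.003]
contact_force: [-0.7, -0.0, 0.1]
gripper_width: -0.004
```

```bash
python3 - <<'E'
from h import *
for q in [(.555,.185),(.555,.205)]: go(*q,.012,85.6)
c=cams.get_calibration('wrist');im=cams.read_camera('wrist');cv2.imwrite('pics/w7.png',cv2.resize(im[:,:,::-1],(640,480)))
E
```

```text
t 17.2 at [0.5615 0.1758 0.0134] xyz [ 0.044 -0.035  0.007] w [-0.002  0.001  0.002]
t 17.2 at [0.5615 0.1758 0.0134] xyz [ 0.144 -0.042  0.007] w [-0.002  0.001  0.002]
```

View pics/w7.png

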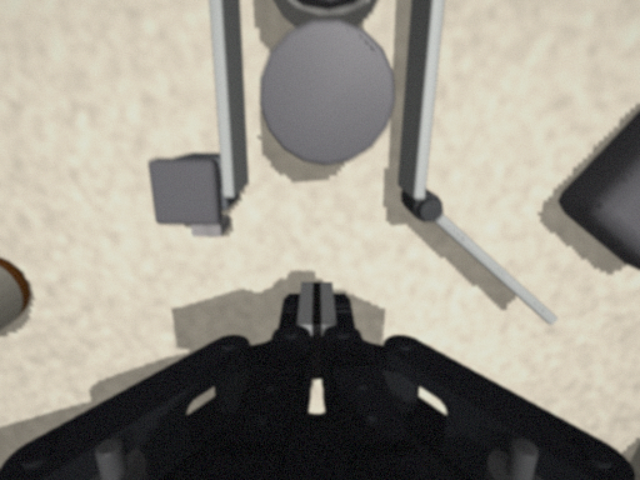

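```bash
python3 - <<'E'
from h import *
c=cams.get_calibration('wrist');s=1.25
for k,z,u in [('hinge',.038,(428,206)),('gA',.032,(445,223)),('gend',.032,(550,319)),('jar',.048,(328,92)),('latch',.046,(186,190)),('sc',.034,(562,199))]: print(k,unproj('wrist',np.array(u)/s,z,c).round(4))
p,R=pose();E=np.array(c['extrinsics'])
for d in (0,-.019):
    w=p+R.apply([0,0,d]);q=E[:3,:3]@w+E[:3,3];print('tcp px',np.array([c['fx']*q[0]/q[2]+c['cx'],c['fy']*q[1]/q[2]+c['cy']])*s)
print(p)
E
```

```text
hinge [0.6105 0.2181]
gA [0.6198 0.2085]
gend [0.6712 0.158 ]
jar [0.5715 0.2639]
latch [0.515  0.2324]
sc [0.6675 0.2166]
tcp px [313.91446657 275.25076136]
tcp px [313.64901398 292.05919948]
[0.56035915 0.17893356 0.01306433]
```

```bash
python3 - <<'E'
from h import *
a=cams.read_camera('scene');print([(d['confidence'],d['location']) for d in finder.place_of('scene','gate_tip')])
b=cams.read_camera('side');print([(d['confidence'],d['location']) for d in finder.place_of('side','gate_tip')])
o=cv2.imread('pics/scene0.png');o=cv2.resize(o,(512,384),interpolation=cv2.INTER_AREA)[:,:,::-1]
f=lambda im,x,y:cv2.resize(im[y:y+90,x:x+120],(390,292),interpolation=cv2.INTER_CUBIC)
cv2.imwrite('pics/cmp.png',np.hstack([f(a,220,190),f(b,180,190)])[:,:,::-1])
print(pose()[0],monitor.get_obs()['contact_force'])
E
```

```text
[]
[(0.52, [229.3, 230.7]), (0.37, [221.7, 208.9])]
[0.56285916 0.17537193 0.01342175] [-0.82793966 -0.50886796 -1.33899102]
```

View pics/cmp.png

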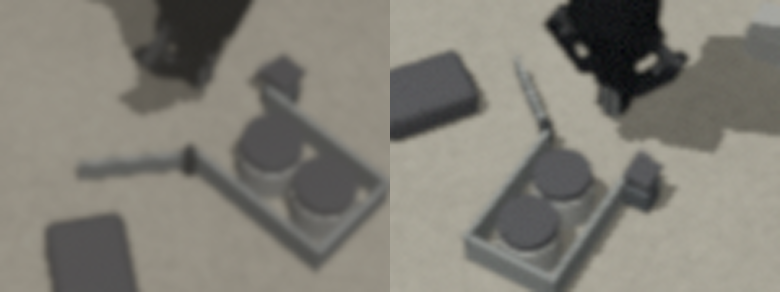

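Oddly, the gate has not moved and still points to (80,165) in the crop. I'll re-stage on its outer side and push in small steps with checks.

>>> jog_arm:
  plan:
    - {"x": -0.05, "y": 0, "z": -0.15, "wx": 0, "wy": 0, "wz": 0}
    - {"x": 0, "y": 0.03, "z": -0.3, "wx": 0, "wy": 0, "wz": 0}
    - {"x": 0.1, "y": 0.15, "z": -0.35, "wx": 0, "wy": 0, "wz": 0}
    - {"x": 0.22, "y": 0.3, "z": -0.35, "wx": 0, "wy": 0, "wz": 0}
    - {"x": 0.26, "y": 0.4, "z": -0.35, "wx": 0, "wy": 0, "wz": 0}
    - {"x": 0.26, "y": 0.42, "z": -0.35, "wx": 0, "wy": 0, "wz": 0}
    - {"x": 0.26, "y": 0.42, "z": -0.35, "wx": 0, "wy": 0, "wz": 0}
    - {"x": 0.26, "y": 0.42, "z": -0.35, "wx": 0, "wy": 0, "wz": 0}

```text
t: 18.12
eef_pos: [0.6503, 0.2202, 0.0823]
tool_rot: [-0.0, 0.731, 0.682, -0.004]
contact_force: [0.3, -0.3, 0.1]
gripper_width: -0.002
```

```bash
python3 - <<'E'
from h import *
go(.645,.221,.009,85.6)
E
```

```text
t 18.12 at [0.6503 0.2202 0.0823] xyz [ 0.004 -0.025  0.367] w [-0.002  0.002  0.002]
```

>>> jog_arm:
  plan:
    - {"x": 0.005, "y": -0.025, "z": 0.1, "wx": 0, "wy": 0, "wz": 0}
    - {"x": 0.005, "y": -0.025, "z": 0.2, "wx": 0, "wy": 0, "wz": 0}
    - {"x": 0.005, "y": -0.025, "z": 0.3, "wx": 0, "wy": 0, "wz": 0}
    - {"x": 0.005, "y": -0.025, "z": 0.36, "wx": 0, "wy": 0, "wz": 0}
    - {"x": 0.005, "y": -0.025, "z": 0.37, "wx": 0, "wy": 0, "wz": 0}
    - {"x": 0.005, "y": -0.025, "z": 0.37, "wx": 0, "wy": 0, "wz": 0}
    - {"x": 0.005, "y": -0.025, "z": 0.37, "wx": 0, "wy": 0, "wz": 0}

```text
t: 18.7
eef_pos: [0.6455, 0.2209, 0.0093]
tool_rot: [-0.0, 0.732, 0.682, -0.003]
contact_force: [0.4, -0.3, 0.7]
gripper_width: 0.004
```

>>> jog_arm:
  plan:
    - {"x": -0.05, "y": -0.02, "z": 0, "wx": 0, "wy": 0, "wz": 0}
    - {"x": -0.1, "y": -0.04, "z": 0, "wx": 0, "wy": 0, "wz": 0}
    - {"x": -0.1, "y": -0.04, "z": 0, "wx": 0, "wy": 0, "wz": 0}

```text
t: 18.95
eef_pos: [0.6356, 0.1975, 0.0105]
tool_rot: [0.001, 0.733, 0.68, -0.004]
contact_force: [-0.6, -0.9, 0.2]
gripper_width: -0.002
```

```bash
python3 - <<'E'
from h import *
print(pose()[0],monitor.get_obs()['contact_force'])
c=cams.get_calibration('wrist');im=cams.read_camera('wrist');cv2.imwrite('pics/w8.png',cv2.resize(im[:,:,::-1],(640,480)))
print([(round(d['confidence'],2),unproj('wrist',d['location'],.02,c).round(3)) for d in finder.place_of('wrist','gate_tip')])
b=cams.read_camera('side');print([(round(d['confidence'],2),unproj('side',d['location'],.02).round(3)) for d in finder.place_of('side','gate_tip')])
cv2.imwrite('pics/s8.png',cv2.resize(b[190:280,180:300],(800,600),interpolation=cv2.INTER_CUBIC)[:,:,::-1])
E
```

```text
[0.63562594 0.19754946 0.01050811] [-0.62840546 -0.89976891  0.16628327]
[(0.96, array([0.674, 0.153]))]
[]
```

View pics/s8.png

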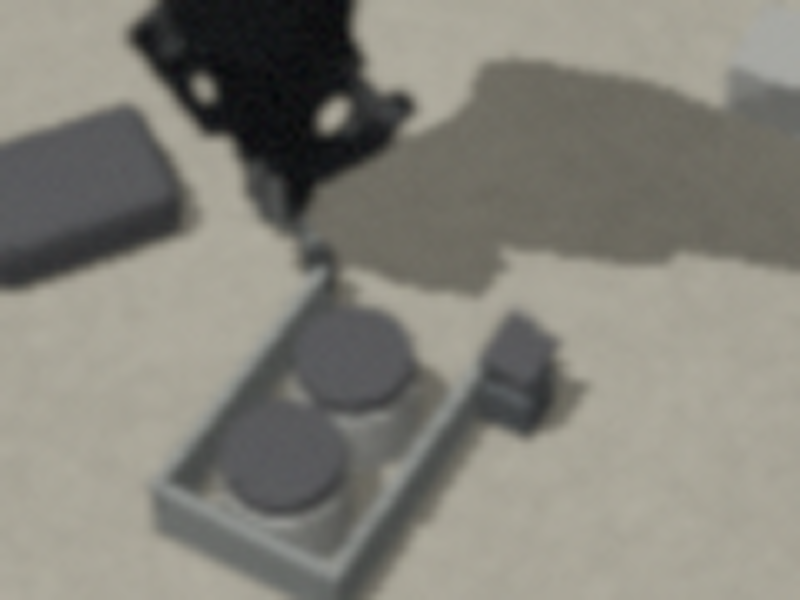

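```bash
python3 - <<'E'
from h import *
c=cams.get_calibration('side');E=np.array(c['extrinsics'])
def pr(w):
    q=E[:3,:3]@np.array(w)+E[:3,3];return ((np.array([c['fx']*q[0]/q[2]+c['cx'],c['fy']*q[1]/q[2]+c['cy']])-[180,190])*6.667).round()
x,y,_=pose()[0]
for z in(.0105,.02,.03,.04,.05,.07):print(z,pr((x,y,z)))
print('hinge top',pr((.6129,.2122,.038)),'tip',pr((.675,.154,.032)),pr((.675,.154,.008)))
E
```

```text
0.0105 [279. 252.]
0.02 [278. 238.]
0.03 [277. 223.]
0.04 [276. 208.]
0.05 [274. 193.]
0.07 [272. 162.]
hinge top [313. 247.] tip [251. 116.] [254. 151.]
```

View pics/w8.png

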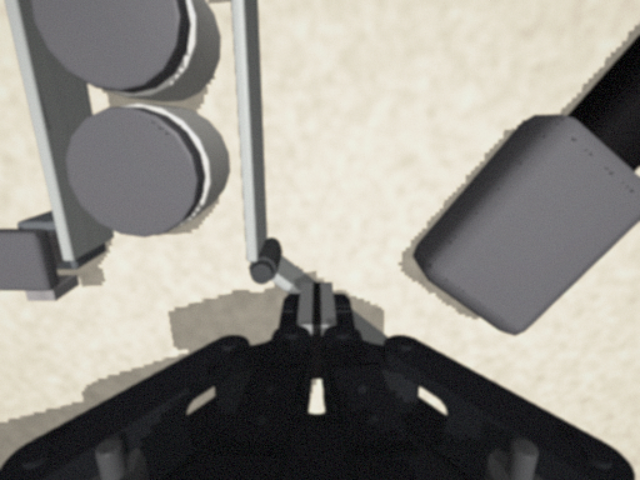

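The finger tip in the side crop ends near (275,222), which is a height of about 30 mm. The TCP reading of 10 mm would put it at (279,252). So the shut fingertips end about 20 mm above the reported TCP and passed over the 32 mm gate. I'll back off to the outer side and go lower, watching the force.

>>> jog_arm:
  plan:
    - {"x": 0.06, "y": 0.02, "z": 0, "wx": 0, "wy": 0, "wz": 0}
    - {"x": 0.12, "y": 0.04, "z": 0, "wx": 0, "wy": 0, "wz": 0}
    - {"x": 0.12, "y": 0.04, "z": 0, "wx": 0, "wy": 0, "wz": 0}
    - {"x": 0.12, "y": 0.04, "z": 0.02, "wx": 0, "wy": 0, "wz": 0}
    - {"x": 0.12, "y": 0.04, "z": 0.04, "wx": 0, "wy": 0, "wz": 0}
    - {"x": 0.12, "y": 0.04, "z": 0.05, "wx": 0, "wy": 0, "wz": 0}
    - {"x": 0.12, "y": 0.04, "z": 0.05, "wx": 0, "wy": 0, "wz": 0}

```text
t: 19.73
eef_pos: [0.6451, 0.2243, -0.0013]
tool_rot: [-0.0, 0.732, 0.681, -0.004]
contact_force: [0.3, -0.1, 0.8]
gripper_width: 0.006
```

```bash
python3 - <<'E'
from h import *
b=cams.read_camera('side');c=cams.get_calibration('side');E=np.array(c['extrinsics'])
def pr(w):
    q=E[:3,:3]@np.array(w)+E[:3,3];return np.array([c['fx']*q[0]/q[2]+c['cx'],c['fy']*q[1]/q[2]+c['cy']])
p=pose()[0];print(p)
g=cv2.cvtColor(b,cv2.COLOR_RGB2GRAY)
for z in np.arange(-.005,.09,.008):
    u=pr((p[0],p[1],z));print(z.round(3),u.round(1),g[int(round(u[1])),int(round(u[0]))-3:int(round(u[0]))+4])
E
```

```text
[ 0.64543372  0.2244065  -0.00088154]
-0.005 [215.6 235.6] [169 169 168 163 156 144 137]
0.003 [215.5 233.9] [170 169 166 154 131 114 109]
0.011 [215.3 232.2] [168 166 159 141 119 110 108]
0.019 [215.1 230.5] [123 104  91  81  66  69  89]
0.027 [214.9 228.7] [97 74 77 68 48 41 62]
0.035 [214.7 226.9] [78 78 80 64 42 23 25]
0.043 [214.5 225.1] [68 73 73 55 29 19 17]
0.051 [214.3 223.3] [73 67 52 37 24 21 19]
0.059 [214.1 221.4] [35 35 26 20 16 17 16]
0.067 [214.  219.5] [23 18 21 24 22 17 14]
0.075 [213.8 217.6] [17 17 21 19 12 19 23]
0.083 [213.6 215.7] [18 20 24 12 17 18 18]
```

>>> jog_arm:
  plan:
    - {"x": 0, "y": 0, "z": 0.015, "wx": 0, "wy": 0, "wz": 0}
    - {"x": 0, "y": 0, "z": 0.03, "wx": 0, "wy": 0, "wz": 0}
    - {"x": 0, "y": 0, "z": 0.03, "wx": 0, "wy": 0, "wz": 0}

```text
t: 20.03
eef_pos: [0.6449, 0.224, -0.0076]
tool_rot: [-0.0, 0.732, 0.681, -0.004]
contact_force: [-0.8, 0.0, -0.5]
gripper_width: 0.0
```

>>> jog_arm:
  plan:
    - {"x": -0.05, "y": -0.01, "z": 0, "wx": 0, "wy": 0, "wz": 0}
    - {"x": -0.1, "y": -0.03, "z": 0, "wx": 0, "wy": 0, "wz": 0}
    - {"x": -0.14, "y": -0.045, "z": 0, "wx": 0, "wy": 0, "wz": 0}
    - {"x": -0.14, "y": -0.045, "z": 0, "wx": 0, "wy": 0, "wz": 0}

```text
t: 20.37
eef_pos: [0.6341, 0.1948, -0.0067]
tool_rot: [-0.0, 0.733, 0.681, -0.003]
contact_force: [0.9, 1.6, 1.2]
gripper_width: 0.002
```

```bash
python3 - <<'E'
from h import *
print(pose()[0],monitor.get_obs()['contact_force'])
c=cams.get_calibration('wrist');im=cams.read_camera('wrist')
print([(round(d['confidence'],2),unproj('wrist',d['location'],.02,c).round(3)) for d in finder.place_of('wrist','gate_tip')])
print([(round(d['confidence'],2),np.round(d['bbox'])) for d in finder.find_in('wrist','gate')])
for q in [(.632,.178),(.612,.160),(.575,.158),(.555,.185),(.555,.205)]: go(*q,-.007,85.6)
E
```

```text
[ 0.63413709  0.19478363 -0.00665824] [0.90616643 1.55822353 1.24466863]
[(0.63, array([0.635, 0.132]))]
[(0.66, array([202., 196.,  58., 136.]))]
t 20.52 at [ 0.6341  0.1956 -0.007 ] xyz [-0.089 -0.004  0.   ] w [-0.002  0.002  0.001]
t 20.52 at [ 0.6341  0.1956 -0.007 ] xyz [-0.186 -0.097  0.002] w [-0.002  0.002  0.001]
t 20.52 at [ 0.6341  0.1956 -0.007 ] xyz [-0.209 -0.281  0.003] w [-0.002  0.002  0.001]
t 20.52 at [ 0.6341  0.1956 -0.007 ] xyz [-0.082 -0.391  0.003] w [-0.002  0.002  0.001]
t 20.52 at [ 0.6341  0.1956 -0.007 ] xyz [ 0.018 -0.398  0.002] w [-0.002  0.002  0.001]
```

Now the gate is moving: its tip is at (0.635, 0.132) and there is contact force. I'll continue the sweep.

>>> jog_arm:
  plan:
    - {"x": -0.05, "y": 0, "z": 0, "wx": 0, "wy": 0, "wz": 0}
    - {"x": -0.1, "y": -0.01, "z": 0, "wx": 0, "wy": 0, "wz": 0}
    - {"x": -0.15, "y": -0.05, "z": 0, "wx": 0, "wy": 0, "wz": 0}
    - {"x": -0.19, "y": -0.1, "z": 0, "wx": 0, "wy": 0, "wz": 0}
    - {"x": -0.21, "y": -0.15, "z": 0, "wx": 0, "wy": 0, "wz": 0}
    - {"x": -0.21, "y": -0.2, "z": 0, "wx": 0, "wy": 0, "wz": 0}
    - {"x": -0.21, "y": -0.25, "z": 0, "wx": 0, "wy": 0, "wz": 0}
    - {"x": -0.2, "y": -0.3, "z": 0, "wx": 0, "wy": 0, "wz": 0}
    - {"x": -0.17, "y": -0.34, "z": 0, "wx": 0, "wy": 0, "wz": 0}
    - {"x": -0.13, "y": -0.37, "z": 0, "wx": 0, "wy": 0, "wz": 0}
    - {"x": -0.09, "y": -0.385, "z": 0, "wx": 0, "wy": 0, "wz": 0}
    - {"x": -0.09, "y": -0.385, "z": 0, "wx": 0, "wy": 0, "wz": 0}

```text
t: 21.52
eef_pos: [0.5545, 0.1867, -0.0069]
tool_rot: [-0.001, 0.731, 0.682, -0.004]
contact_force: [1.6, -0.0, 0.4]
gripper_width: 0.002
```

```bash
python3 - <<'E'
from h import *
c=cams.get_calibration('wrist');im=cams.read_camera('wrist');cv2.imwrite('pics/w9.png',cv2.resize(im[:,:,::-1],(640,480)))
print(monitor.get_obs()['contact_force'])
print([(round(d['confidence'],2),unproj('wrist',d['location'],.02,c).round(3)) for d in finder.place_of('wrist','gate_tip')])
for q in [(.555,.185),(.555,.205)]: go(*q,-.007,85.6)
E
```

```text
[0.63367611 0.5270608  0.51141925]
[(0.74, array([0.531, 0.198]))]
t 21.62 at [ 0.5558  0.1846 -0.0067] xyz [ 0.002 -0.004  0.002] w [-0.002  0.002  0.002]
t 21.62 at [ 0.5558  0.1846 -0.0067] xyz [ 0.102 -0.011  0.001] w [-0.002  0.002  0.002]
```

>>> jog_arm:
  plan:
    - {"x": 0.03, "y": 0, "z": 0, "wx": 0, "wy": 0, "wz": 0}
    - {"x": 0.06, "y": 0, "z": 0, "wx": 0, "wy": 0, "wz": 0}
    - {"x": 0.08, "y": 0, "z": 0, "wx": 0, "wy": 0, "wz": 0}
    - {"x": 0.1, "y": 0, "z": 0, "wx": 0, "wy": 0, "wz": 0}
    - {"x": 0.105, "y": 0, "z": 0, "wx": 0, "wy": 0, "wz": 0}
    - {"x": 0.105, "y": 0, "z": 0, "wx": 0, "wy": 0, "wz": 0}

```text
t: 22.12
eef_pos: [0.5569, 0.2029, -0.007]
tool_rot: [0.001, 0.732, 0.681, -0.006]
contact_force: [-2.6, -5.9, 2.6]
gripper_width: -0.004
```

```bash
python3 - <<'E'
from h import *
print(pose()[0],monitor.get_obs()['contact_force'])
c=cams.get_calibration('wrist');im=cams.read_camera('wrist')
print([(round(d['confidence'],2),unproj('wrist',d['location'],.02,c).round(3)) for d in finder.place_of('wrist','gate_tip')])
E
```

```text
[ 0.55694529  0.20287009 -0.00700213] [-2.55920089 -5.85397229  2.62561214]
[(0.86, array([0.529, 0.219]))]
```

>>> jog_arm:
  plan:
    - {"x": 0.015, "y": 0, "z": 0, "wx": 0, "wy": 0, "wz": 0}
    - {"x": 0.015, "y": 0, "z": 0, "wx": 0, "wy": 0, "wz": 0}
    - {"x": 0.015, "y": 0, "z": 0, "wx": 0, "wy": 0, "wz": 0}

```text
t: 22.47
eef_pos: [0.5568, 0.2028, -0.007]
tool_rot: [0.001, 0.733, 0.68, -0.007]
contact_force: [-2.1, -6.6, 3.1]
gripper_width: -0.004
```

>>> jog_arm:
  plan:
    - {"x": -0.08, "y": 0, "z": 0, "wx": 0, "wy": 0, "wz": 0}
    - {"x": -0.2, "y": 0, "z": 0, "wx": 0, "wy": 0, "wz": 0}
    - {"x": -0.3, "y": 0, "z": -0.15, "wx": 0, "wy": 0, "wz": 0}
    - {"x": -0.3, "y": -0.1, "z": -0.35, "wx": 0, "wy": 0, "wz": 0}
    - {"x": -0.2, "y": -0.2, "z": -0.5, "wx": 0, "wy": 0, "wz": 0}
    - {"x": -0.2, "y": -0.2, "z": -0.5, "wx": 0, "wy": 0, "wz": 0}
    - {"x": -0.2, "y": -0.2, "z": -0.5, "wx": 0, "wy": 0, "wz": 0}

```text
t: 23.05
eef_pos: [0.5154, 0.1689, 0.0954]
tool_rot: [0.001, 0.732, 0.681, -0.005]
contact_force: [-0.1, -0.6, -0.3]
gripper_width: -0.0
```

```bash
python3 - <<'E'
from h import *
c=cams.get_calibration('wrist');im=cams.read_camera('wrist');cv2.imwrite('pics/w10.png',cv2.resize(im[:,:,::-1],(640,480)))
for t,z in [('gate_tip',.02),('gate_hinge',.02),('latch_top',.046)]: print(t,[(round(d['confidence'],2),unproj('wrist',d['location'],z,c).round(3)) for d in finder.place_of('wrist',t)])
go(.515,.229,.06,85.6)
E
```

```text
gate_tip [(0.58, array([0.53 , 0.219]))]
gate_hinge [(0.77, array([0.613, 0.216]))]
latch_top [(0.95, array([0.513, 0.228]))]
t 23.25 at [0.5147 0.1658 0.0927] xyz [ 0.317 -0.021  0.159] w [-0.003  0.004  0.   ]
```

>>> jog_arm:
  plan:
    - {"x": 0.15, "y": -0.01, "z": 0, "wx": 0, "wy": 0, "wz": 0}
    - {"x": 0.25, "y": -0.015, "z": 0, "wx": 0, "wy": 0, "wz": 0}
    - {"x": 0.31, "y": -0.015, "z": 0.05, "wx": 0, "wy": 0, "wz": 0}
    - {"x": 0.31, "y": -0.015, "z": 0.15, "wx": 0, "wy": 0, "wz": 0}
    - {"x": 0.31, "y": -0.015, "z": 0.24, "wx": 0, "wy": 0, "wz": 0}
    - {"x": 0.31, "y": -0.015, "z": 0.28, "wx": 0, "wy": 0, "wz": 0}
    - {"x": 0.31, "y": -0.015, "z": 0.28, "wx": 0, "wy": 0, "wz": 0}

```text
t: 23.83
eef_pos: [0.5143, 0.2251, 0.0331]
tool_rot: [0.001, 0.734, 0.679, -0.011]
contact_force: [-0.2, 0.2, -0.5]
gripper_width: 0.001
```

>>> jog_arm:
  plan:
    - {"x": 0, "y": 0, "z": 0.02, "wx": 0, "wy": 0, "wz": 0}
    - {"x": 0, "y": 0, "z": 0.04, "wx": 0, "wy": 0, "wz": 0}
    - {"x": 0, "y": 0, "z": 0.04, "wx": 0, "wy": 0, "wz": 0}
    - {"x": 0, "y": 0, "z": 0.04, "wx": 0, "wy": 0, "wz": 0}

```text
t: 24.17
eef_pos: [0.5145, 0.2249, 0.0254]
tool_rot: [0.001, 0.734, 0.679, -0.01]
contact_force: [-0.1, 0.3, -0.2]
gripper_width: -0.003
```

>>> jog_arm:
  plan:
    - {"x": 0.012, "y": 0, "z": 0.02, "wx": 0, "wy": 0, "wz": 0}
    - {"x": 0.012, "y": 0, "z": 0.04, "wx": 0, "wy": 0, "wz": 0}
    - {"x": 0.012, "y": 0, "z": 0.04, "wx": 0, "wy": 0, "wz": 0}
    - {"x": 0.012, "y": 0, "z": 0.04, "wx": 0, "wy": 0, "wz": 0}

```text
t: 24.5
eef_pos: [0.5145, 0.2273, 0.0173]
tool_rot: [0.001, 0.734, 0.679, -0.01]
contact_force: [0.1, -0.3, -0.1]
gripper_width: 0.007
```

>>> jog_arm:
  plan:
    - {"x": 0, "y": 0, "z": 0.02, "wx": 0, "wy": 0, "wz": 0}
    - {"x": 0, "y": 0, "z": 0.03, "wx": 0, "wy": 0, "wz": 0}
    - {"x": 0, "y": 0, "z": 0.03, "wx": 0, "wy": 0, "wz": 0}
    - {"x": 0, "y": 0, "z": 0.03, "wx": 0, "wy": 0, "wz": 0}

```text
t: 24.83
eef_pos: [0.5144, 0.2273, 0.0112]
tool_rot: [0.001, 0.734, 0.679, -0.01]
contact_force: [0.6, -0.2, 2.0]
gripper_width: -0.0
```

>>> jog_arm:
  plan:
    - {"x": 0, "y": 0, "z": 0.02, "wx": 0, "wy": 0, "wz": 0}
    - {"x": 0, "y": 0, "z": 0.03, "wx": 0, "wy": 0, "wz": 0}
    - {"x": 0, "y": 0, "z": 0.03, "wx": 0, "wy": 0, "wz": 0}
    - {"x": 0, "y": 0, "z": 0.03, "wx": 0, "wy": 0, "wz": 0}

```text
t: 25.17
eef_pos: [0.5149, 0.2275, 0.0104]
tool_rot: [-0.001, 0.734, 0.679, -0.009]
contact_force: [-17.8, -4.9, 61.8]
gripper_width: 0.002
```

```bash
python3 - <<'E'
from h import *
print(pose()[0],monitor.get_obs()['contact_force'])
b=cams.read_camera('side');c=cams.get_calibration('side');E=np.array(c['extrinsics'])
for n in('side','scene','wrist'):
    if n!='side': cams.read_camera(n)
    for t,z in [('latch_top',.04)]: print(n,t,[(round(d['confidence'],2),unproj(n,d['location'],z).round(3)) for d in finder.place_of(n,t)])
def pr(w):
    q=E[:3,:3]@np.array(w)+E[:3,3];return np.array([c['fx']*q[0]/q[2]+c['cx'],c['fy']*q[1]/q[2]+c['cy']])
p=pose()[0];g=cv2.cvtColor(b,cv2.COLOR_RGB2GRAY)
for z in np.arange(0,.09,.008):
    u=pr((p[0],p[1],z)).round().astype(int);print(z.round(3),u,g[u[1],u[0]-5:u[0]+6])
E
```

```text
[0.51489226 0.22748462 0.01038736] [-17.75887724  -4.93419784  61.80821989]
side latch_top [(0.6, array([0.519, 0.229]))]
scene latch_top [(0.55, array([0.514, 0.232]))]
wrist latch_top [(0.6, array([0.513, 0.229]))]
0.0 [257 251] [65 66 68 69 67 68 63 57 53 58 78]
0.008 [257 250] [66 68 70 73 72 68 64 57 51 53 67]
0.016 [257 248] [75 82 78 74 75 78 82 81 70 57 66]
0.024 [257 246] [88 81 83 81 82 81 77 72 70 58 70]
0.032 [257 244] [115  95  79  70  77  74  54  38  38  46  57]
0.04 [257 243] [121  99  78  70  77  72  50  30  31  44  56]
0.048 [257 241] [78 77 70 70 78 73 49 30 19 30 58]
0.056 [257 239] [57 70 71 66 75 66 42 21 17 21 30]
0.064 [257 237] [63 74 78 61 45 32 17 19 19 16 17]
0.072 [257 235] [47 26 29 27 20 20 20 15 21 15 19]
0.08 [257 234] [29 21 17 17 18 20 17 18 19 14 13]
0.088 [257 232] [20 20 17 18 15 14 16 16 15 18 21]
```

The latch bottomed out: free at 17 mm, hard stop at 10.5 mm with 62 N. That fits the 8 mm travel. I'll lift straight up.

>>> jog_arm:
  plan:
    - {"x": 0, "y": 0, "z": -0.03, "wx": 0, "wy": 0, "wz": 0}
    - {"x": 0, "y": 0, "z": -0.15, "wx": 0, "wy": 0, "wz": 0}
    - {"x": 0, "y": 0, "z": -0.35, "wx": 0, "wy": 0, "wz": 0}
    - {"x": -0.15, "y": 0, "z": -0.5, "wx": 0, "wy": 0, "wz": 0}
    - {"x": -0.35, "y": 0, "z": -0.6, "wx": 0, "wy": 0, "wz": 0}
    - {"x": -0.4, "y": 0, "z": -0.6, "wx": 0, "wy": 0, "wz": 0}
    - {"x": -0.4, "y": 0, "z": -0.6, "wx": 0, "wy": 0, "wz": 0}
    - {"x": -0.4, "y": 0, "z": -0.6, "wx": 0, "wy": 0, "wz": 0}

```text
t: 26.13
eef_pos: [0.51, 0.1486, 0.1312]
tool_rot: [-0.001, 0.735, 0.678, -0.009]
contact_force: [-0.6, 0.6, 0.5]
gripper_width: 0.001
```

```bash
python3 - <<'E'
from h import *
c=cams.get_calibration('wrist');im=cams.read_camera('wrist')
for t in ('gate_tip','gate_hinge','latch_top'): print(t,[(round(d['confidence'],2),d['location'],unproj('wrist',d['location'],.038 if 'l' in t[:1] else .02,c).round(4)) for d in finder.place_of('wrist',t)])
print([(round(d['confidence'],2),np.round(d['bbox'],1)) for d in finder.find_in('wrist','latch')])
b=cams.read_camera('side')
print('side',[(round(d['confidence'],2),d['location'],unproj('side',d['location'],.038).round(4),unproj('side',d['location'],.046).round(4)) for d in finder.place_of('side','latch_top')])
g=cv2.cvtColor(im,cv2.COLOR_RGB2GRAY);print(c['fx'],(np.array(c['extrinsics'])).round(4)[:3,3])
print(pose()[0])
for bb in finder.find_in('wrist','latch')[:1]:
    x,y,w,h=map(int,bb['bbox']);print(g[y-6:y+h+8:2,x-6:x+w+8:2])
E
```

```text
gate_tip []
gate_hinge [(0.78, [360.6, 100.1], array([0.6152, 0.2122]))]
latch_top [(0.83, [249.8, 90.2], array([0.5135, 0.2289])), (0.43, [268.7, 101.2], array([0.5292, 0.2185]))]
[(0.75, array([236. ,  78.9,  30.9,  36. ]))]
side [(0.57, [235.5, 245.0], array([0.5639, 0.2572]), array([0.5611, 0.2623])), (0.46, [257.1, 243.9], array([0.513 , 0.2294]), array([0.5107, 0.2348]))]
285.7337206846255 [-0.4958  0.1588  0.3738]
[0.51011343 0.14981266 0.13076432]
[[206 199 203 198 194 200 205 203 198 193 191 198 200 200 170 121 130 113
  175 196 182 196]
 [201 201 200 201 195 194 202 201 198 191 185 192 189 197 164 123 125 111
  169 199 185 193]
 [204 198 204 188 155 139 145 147 142 137 133 139 137 134 122 104 108 102
  169 195 180 194]
 [199 201 203 164 101 108 111 112 110 115 110 111 112 118 109 116 119 106
  151 195 183 194]
 [203 202 202 155 102 119 117 119 119 120 117 115 120 115 119 118 121 108
  144 195 182 193]
 [203 201 202 161 104 110 118 117 115 114 116 119 116 116 121 115 117 111
  147 196 184 196]
 [203 206 202 162 102 113 113 109 110 114 115 117 112 119 119 117 115 106
  150 19
[... 985 characters left out ...]
5  94  95  93  90  91  91  92
  117 128 127 123]
 [207 197 133 122 123 116 118 115 117 120 116 130 145 145 145 141 140 145
  134 128 124 128]
 [209 200 139 124 123 127 128 123 122 122 126 141 157 157 150 147 154 150
  140 132 129 130]
 [212 202 156 127 126 124 119 124 118 124 121 133 147 147 143 143 159 148
  139 140 139 144]
 [207 205 165 120 125 119 116 119 122 123 125 127 123 124 127 141 190 184
  190 201 206 205]
 [197 199 183 145 120 130 124 129 127 124 123 123 122 126 124 142 196 200
  203 206 210 205]
 [196 201 206 185 164 177 182 186 178 126 119 124 126 126 135 174 197 203
  203 204 204 200]
 [196 202 209 207 206 202 196 194 192 141 128 124 127 126 140 201 205 206
  207 203 203 196]]
```

```bash
python3 - <<'E'
from h import *
a=cv2.resize(cv2.cvtColor(cv2.imread('pics/side0.png'),cv2.COLOR_BGR2GRAY),(512,384),interpolation=cv2.INTER_AREA).astype(np.float32)
b=cv2.cvtColor(cams.read_camera('side'),cv2.COLOR_RGB2GRAY).astype(np.float32)
ref=lambda im,x,y,w,h:im[y:y+h,x:x+w]
print(np.c_[a[232:262,252:262:3],b[232:262,252:262:3]].astype(int))
im=cams.read_camera('wrist');c=cams.get_calibration('wrist')
print('carton',[(round(d['confidence'],2),unproj('wrist',d['location'],.016,c).round(4)) for d in finder.place_of('wrist','carton_center')])
print('side carton',[(round(d['confidence'],2),unproj('side',d['location'],.016).round(4)) for d in finder.place_of('side','carton_center')])
go(.468,.062,.1,86.8)
E
```

```text
[[154 153 152 154 164 164 162 164]
 [152 153 153 155 162 163 163 166]
 [153 153 151 155 163 163 162 165]
 [153 150 145 154 162 163 160 164]
 [153 141 131 151 162 161 161 162]
 [152 126 110 147 160 159 158 163]
 [150 108  89 136 155 151 144 161]
 [148  96  84 119 146 135 117 157]
 [140  87  81  96 136 110  95 145]
 [131  83  81  83 120  96  90 122]
 [116  81  82  81 123  89  87  97]
 [103  81  81  78 120  88  88  88]
 [ 93  79  82  71 107  87  89  86]
 [ 85  72  81  62 100  88  88  81]
 [ 80  64  77  57  85  87  88  74]
 [ 75  67  67  53  73  76  88  63]
 [ 70  77  65  50  73  72  80  53]
 [ 64  74  71  50  69  77  67  52]
 [ 60  66  72  51  66  70  63  51]
 [ 62  62  64  57  66  66  63  59]
 [ 68  64  57  67  72  70  62  70]
 [ 84  80  61  81  90  83  65  88]
 [109 112  74 109 118 120  75 116]
 [125 138 105 137 135 152 111 151]
 [135 149 139 151 145 158 149 162]
 [144 151 151 153 154 160 162 164]
 [149 153 154 154 160 163 164 163]
 [151 155 155 155 162 167 164 166]
 [151 155 155 156 162 165 164 165]
 [152 154 154 155 162 164 163 165]]
carton []
side carton [(0.81, array([0.4593, 0.0227]))]
t 26.73 at [0.5104 0.1492 0.1313] xyz [-0.449 -0.175  0.165] w [-0.004  0.004 -0.007]
```

The latch top edge moved down about 1.8 px while its post stayed put. That matches 8 mm, so the latch is down. Next is the carton.

>>> jog_arm:
  plan:
    - {"x": -0.12, "y": -0.05, "z": 0.0, "wx": -0.004, "wy": 0.004, "wz": -0.007}
    - {"x": -0.27, "y": -0.1, "z": 0.05, "wx": -0.004, "wy": 0.004, "wz": -0.007}
    - {"x": -0.4, "y": -0.16, "z": 0.1, "wx": -0.004, "wy": 0.004, "wz": -0.007}
    - {"x": -0.45, "y": -0.175, "z": 0.16, "wx": -0.004, "wy": 0.004, "wz": -0.007}
    - {"x": -0.45, "y": -0.175, "z": 0.16, "wx": -0.004, "wy": 0.004, "wz": -0.007}
    - {"x": -0.45, "y": -0.175, "z": 0.16, "wx": -0.004, "wy": 0.004, "wz": -0.007}
  hand: 0.2

```text
t: 27.23
eef_pos: [0.4679, 0.0617, 0.1009]
tool_rot: [-0.001, 0.727, 0.686, -0.001]
contact_force: [-0.1, 0.3, -0.5]
gripper_width: 0.604
```

```bash
python3 - <<'E'
from h import *
go(.468,.064,-.012,86.8)
im=cams.read_camera('wrist');c=cams.get_calibration('wrist')
for t in('carton_center','carton_bay'):print(t,[(round(d['confidence'],2),np.round(d['location']),unproj('wrist',d['location'],.016 if 'ter' in t else 0,c).round(4)) for d in finder.place_of('wrist',t)])
cams.read_camera('scene')
print([(round(d['confidence'],2),np.round(d['location']),unproj('scene',d['location'],.016).round(4)) for d in finder.place_of('scene','carton_center')])
print([(round(d['confidence'],2),np.round(d['location']),unproj('scene',d['location'],0).round(4)) for d in finder.place_of('scene','carton_bay')])
# white carton top contour in wrist
h=cv2.cvtColor(im,cv2.COLOR_RGB2HSV);m=((h[:,:,1]<22)&(h[:,:,2]>150)).astype(np.uint8)
for k in cv2.findContours(m,0,2)[0]:
    if cv2.contourArea(k)>600:
        r=cv2.boxPoints(cv2.minAreaRect(k));print(cv2.contourArea(k),[unproj('wrist',u,.032,c).round(3) for u in r])
E
```

```text
t 27.23 at [0.4679 0.0617 0.1009] xyz [0.012 0.001 0.565] w [-0.001 -0.    -0.001]
carton_center [(0.89, array([248., 232.]), array([0.4619, 0.0118]))]
carton_bay []
[(0.39, array([300., 224.]), array([0.5403, 0.2284]))]
[]
750.0 [array([0.349, 0.184]), array([0.368, 0.197]), array([0.383, 0.181]), array([0.364, 0.167])]
```

>>> jog_arm:
  plan:
    - {"x": 0.012, "y": -0.015, "z": 0.15, "wx": 0, "wy": 0, "wz": 0}
    - {"x": 0.012, "y": -0.015, "z": 0.3, "wx": 0, "wy": 0, "wz": 0}
    - {"x": 0.012, "y": -0.015, "z": 0.42, "wx": 0, "wy": 0, "wz": 0}
    - {"x": 0.012, "y": -0.015, "z": 0.5, "wx": 0, "wy": 0, "wz": 0}
    - {"x": 0.012, "y": -0.015, "z": 0.55, "wx": 0, "wy": 0, "wz": 0}
    - {"x": 0.012, "y": -0.015, "z": 0.57, "wx": 0, "wy": 0, "wz": 0}
    - {"x": 0.012, "y": -0.015, "z": 0.57, "wx": 0, "wy": 0, "wz": 0}

```text
t: 28.12
eef_pos: [0.4658, 0.0655, -0.013]
tool_rot: [-0.0, 0.726, 0.688, -0.0]
contact_force: [0.1, -0.2, 0.3]
gripper_width: 0.6
```

>>> jog_arm:
  plan:
    - {"x": 0, "y": 0, "z": 0.02, "wx": 0, "wy": 0, "wz": 0}
    - {"x": 0, "y": 0, "z": 0.03, "wx": 0, "wy": 0, "wz": 0}
    - {"x": 0, "y": 0, "z": 0.03, "wx": 0, "wy": 0, "wz": 0}

```text
t: 28.37
eef_pos: [0.4663, 0.0658, -0.0187]
tool_rot: [-0.0, 0.726, 0.688, 0.0]
contact_force: [0.3, -0.1, 0.2]
gripper_width: 0.598
```

```bash
python3 - <<'E'
from h import *
p,R=pose();print(p,monitor.get_obs()['contact_force'])
d=R.inv().apply
# arc: heading h from -93 to -70 over .1 m of travel after the 15 mm approach
pos=p.copy();h=-93.2;s=0;ds=.008
for i in range(40):
    hh=np.radians(h);
    if i%1==0 and i<13: 
        G=Ro.from_matrix([[np.cos(hh+np.pi),np.sin(hh+np.pi),0],[np.sin(hh+np.pi),-np.cos(hh+np.pi),0],[0,0,-1]])
        print(i,(d(pos-p)/.2).round(3),round((R.inv()*G).as_rotvec()[2]/np.pi,3))
    pos[:2]+=ds*np.array([np.cos(hh),np.sin(hh)]);s+=ds
    if s>.018: h=min(-70,h+23*ds/.08)
print(pos)
E
```

```text
[ 0.46626843  0.06575106 -0.01867479] [ 0.28731512 -0.10250366  0.17853487]
0 [0. 0. 0.] 0.001
1 [-0.04 -0.   -0.  ] 0.001
2 [-0.08 -0.   -0.  ] 0.001
3 [-0.12 -0.   -0.  ] -0.012
4 [-0.16   0.001 -0.   ] -0.025
5 [-0.2    0.004 -0.   ] -0.038
6 [-0.24   0.009 -0.   ] -0.051
7 [-0.279  0.016 -0.   ] -0.063
8 [-0.318  0.023 -0.   ] -0.076
9 [-0.357  0.033 -0.   ] -0.089
10 [-0.396  0.044 -0.   ] -0.102
11 [-0.434  0.057 -0.   ] -0.114
12 [-0.471  0.071 -0.   ] -0.127
[ 0.55185288 -0.23957594 -0.01867479]
```

>>> jog_arm:
  plan:
    - {"x": -0.06, "y": 0, "z": 0, "wx": 0, "wy": 0, "wz": 0}
    - {"x": -0.12, "y": 0, "z": 0, "wx": 0, "wy": 0, "wz": -0.01}
    - {"x": -0.16, "y": 0.001, "z": 0, "wx": 0, "wy": 0, "wz": -0.025}
    - {"x": -0.2, "y": 0.004, "z": 0, "wx": 0, "wy": 0, "wz": -0.038}
    - {"x": -0.24, "y": 0.009, "z": 0, "wx": 0, "wy": 0, "wz": -0.051}
    - {"x": -0.28, "y": 0.016, "z": 0, "wx": 0, "wy": 0, "wz": -0.063}
    - {"x": -0.32, "y": 0.023, "z": 0, "wx": 0, "wy": 0, "wz": -0.076}
    - {"x": -0.357, "y": 0.033, "z": 0, "wx": 0, "wy": 0, "wz": -0.089}
    - {"x": -0.396, "y": 0.044, "z": 0, "wx": 0, "wy": 0, "wz": -0.102}
    - {"x": -0.434, "y": 0.057, "z": 0, "wx": 0, "wy": 0, "wz": -0.114}
    - {"x": -0.47, "y": 0.071, "z": 0, "wx": 0, "wy": 0, "wz": -0.127}
    - {"x": -0.47, "y": 0.071, "z": 0, "wx": 0, "wy": 0, "wz": -0.127}

```text
t: 29.37
eef_pos: [0.4762, -0.0304, -0.018]
tool_rot: [0.001, 0.576, 0.818, 0.0]
contact_force: [0.2, -0.6, -0.1]
gripper_width: 0.597
```

```bash
cat >> h.py <<'E'
def carton():
    p,R=pose();print(p.round(4),'yaw',round(np.degrees(np.arctan2(*R.apply([1,0,0])[1::-1])),1),monitor.get_obs()['contact_force'].round(1),monitor.get_obs()['t'])
    for n in('wrist','side','scene'):
        c=cams.get_calibration(n);cams.read_camera(n)
        L=[(round(d['confidence'],2),unproj(n,d['location'],.016,c)) for d in finder.place_of(n,'carton_center')]
        print(n,[(k,w.round(4),'rel tool mm',(1e3*R.inv().apply(np.r_[w,p[2]]-p)[:2]).round()) for k,w in L])
E
python3 -c "
from h import *
carton()"
```

```text
[ 0.4762 -0.0304 -0.018 ] yaw 109.7 [ 0.2 -0.6 -0.1] 29.3667
wrist [(0.84, array([ 0.4862, -0.0658]), 'rel tool mm', array([-37.,  -3.]))]
side [(0.77, array([ 0.4817, -0.0605]), 'rel tool mm', array([-30.,  -5.]))]
scene [(0.55, array([ 0.4869, -0.0596]), 'rel tool mm', array([-31.,   0.])), (0.26, array([0.5659, 0.2487]), 'rel tool mm', array([232., 179.]))]
```

>>> jog_arm:
  plan:
    - {"x": -0.06, "y": 0, "z": 0, "wx": 0, "wy": 0, "wz": 0}
    - {"x": -0.12, "y": 0, "z": 0, "wx": 0, "wy": 0, "wz": 0}
    - {"x": -0.18, "y": 0, "z": 0, "wx": 0, "wy": 0, "wz": 0}
    - {"x": -0.24, "y": 0, "z": 0, "wx": 0, "wy": 0, "wz": 0}
    - {"x": -0.3, "y": 0, "z": 0, "wx": 0, "wy": 0, "wz": 0}
    - {"x": -0.36, "y": 0, "z": 0, "wx": 0, "wy": 0, "wz": 0}
    - {"x": -0.42, "y": 0, "z": 0, "wx": 0, "wy": 0, "wz": 0}
    - {"x": -0.48, "y": 0, "z": 0, "wx": 0, "wy": 0, "wz": 0}
    - {"x": -0.54, "y": 0, "z": 0, "wx": 0, "wy": 0, "wz": 0}
    - {"x": -0.6, "y": 0, "z": 0, "wx": 0, "wy": 0, "wz": 0}
    - {"x": -0.65, "y": 0, "z": 0, "wx": 0, "wy": 0, "wz": 0}
    - {"x": -0.65, "y": 0, "z": 0, "wx": 0, "wy": 0, "wz": 0}

```text
t: 30.67
eef_pos: [0.5202, -0.1537, -0.0185]
tool_rot: [0.001, 0.576, 0.817, -0.0]
contact_force: [-0.4, -0.4, 0.1]
gripper_width: 0.603
```

```bash
python3 - <<'E'
from h import *
carton()
for n in('wrist','side','scene'):
    c=cams.get_calibration(n)
    print(n,[(round(d['confidence'],2),unproj(n,d['location'],0,c).round(3)) for d in finder.place_of(n,'carton_bay')],[(round(d['confidence'],2),np.round(d['bbox'])) for d in finder.find_in(n,'carton_bay')])
E
```

```text
[ 0.5202 -0.1537 -0.0185] yaw 109.6 [-0.4 -0.4  0.1] 30.6667
wrist [(0.68, array([ 0.529 , -0.1865]), 'rel tool mm', array([-34.,  -3.]))]
side [(0.53, array([ 0.53  , -0.1733]), 'rel tool mm', array([-22.,   3.]))]
scene [(0.7, array([ 0.53  , -0.1834]), 'rel tool mm', array([-31.,  -1.]))]
wrist [] [(0.56, array([ 96., 327., 310.,  57.]))]
side [] [(0.73, array([275., 126.,  58.,  33.]))]
scene [] [(0.56, array([128., 107.,  52.,  60.]))]
```

>>> jog_arm:
  plan:
    - {"x": -0.05, "y": 0, "z": 0, "wx": 0, "wy": 0, "wz": 0}
    - {"x": -0.1, "y": 0, "z": 0, "wx": 0, "wy": 0, "wz": 0}
    - {"x": -0.15, "y": 0, "z": 0, "wx": 0, "wy": 0, "wz": 0}
    - {"x": -0.2, "y": 0, "z": 0, "wx": 0, "wy": 0, "wz": 0}
    - {"x": -0.25, "y": 0, "z": 0, "wx": 0, "wy": 0, "wz": 0}
    - {"x": -0.3, "y": 0, "z": 0, "wx": 0, "wy": 0, "wz": 0}
    - {"x": -0.35, "y": 0, "z": 0, "wx": 0, "wy": 0, "wz": 0}
    - {"x": -0.4, "y": 0, "z": 0, "wx": 0, "wy": 0, "wz": 0}
    - {"x": -0.43, "y": 0, "z": 0, "wx": 0, "wy": 0, "wz": 0}
    - {"x": -0.45, "y": 0, "z": 0, "wx": 0, "wy": 0, "wz": 0}
    - {"x": -0.45, "y": 0, "z": 0, "wx": 0, "wy": 0, "wz": 0}

```text
t: 32.18
eef_pos: [0.55, -0.2364, -0.0188]
tool_rot: [0.0, 0.576, 0.818, 0.0]
contact_force: [-0.3, 0.3, -0.4]
gripper_width: 0.6
```

>>> jog_arm:
  plan:
    - {"x": 0.1, "y": 0, "z": 0, "wx": 0, "wy": 0, "wz": 0}
    - {"x": 0.28, "y": 0, "z": 0, "wx": 0, "wy": 0, "wz": 0}
    - {"x": 0.45, "y": 0, "z": 0, "wx": 0, "wy": 0, "wz": 0}
    - {"x": 0.6, "y": 0, "z": -0.1, "wx": 0, "wy": 0, "wz": 0}
    - {"x": 0.75, "y": 0, "z": -0.3, "wx": 0, "wy": 0, "wz": 0}
    - {"x": 0.85, "y": 0, "z": -0.5, "wx": 0, "wy": 0, "wz": 0}
    - {"x": 0.85, "y": 0, "z": -0.7, "wx": 0, "wy": 0, "wz": 0}
    - {"x": 0.85, "y": 0, "z": -0.9, "wx": 0, "wy": 0, "wz": 0}
    - {"x": 0.85, "y": 0, "z": -1, "wx": 0, "wy": 0, "wz": 0}
    - {"x": 0.85, "y": 0, "z": -1, "wx": 0, "wy": 0, "wz": 0}

```text
t: 33.02
eef_pos: [0.4961, -0.0761, 0.1869]
tool_rot: [0.004, 0.575, 0.818, 0.004]
contact_force: [0.5, -0.7, -0.2]
gripper_width: 0.602
```

```bash
python3 - <<'E'
from h import *
carton()
for n in('wrist','side','scene'):
    c=cams.get_calibration(n);im=cams.read_camera(n);np.save(f'fin_{n}.npy',im)
    for t,z in [('carton_bay',0),('tape_roll',0),('gate_tip',.02),('latch_top',.038),('pill_bottle',0),('stapler',0),('scanner',0),('big_carton',0),('marker',0),('jar_a_center',.024)]:
        print(n,t,[(round(d['confidence'],2),unproj(n,d['location'],z,c).round(3)) for d in finder.place_of(n,t)][:2])
    print([(round(d['confidence'],2),np.round(d['bbox'])) for d in finder.find_in(n,'carton_bay')],[(round(d['confidence'],2),np.round(d['bbox'])) for d in finder.find_in(n,'carton_center')])
E
```

```text
[ 0.4961 -0.0761  0.1869] yaw 109.8 [ 0.5 -0.7 -0.2] 33.0167
wrist [(0.63, array([ 0.5577, -0.2709]), 'rel tool mm', array([-204.,   -8.]))]
side [(0.83, array([ 0.5594, -0.2634]), 'rel tool mm', array([-198.,   -4.]))]
scene [(0.88, array([ 0.5563, -0.2681]), 'rel tool mm', array([-201.,   -8.]))]
wrist carton_bay [(0.72, array([ 0.763, -0.168]))]
wrist tape_roll [(0.98, array([ 0.355, -0.201]))]
wrist gate_tip []
wrist latch_top []
wrist pill_bottle [(0.22, array([ 0.561, -0.283]))]
wrist stapler [(0.75, array([ 0.758, -0.168]))]
wrist scanner []
wrist big_carton [(0.6, array([ 0.791, -0.018]))]
wrist marker []
wrist jar_a_center []
[(0.81, array([199., 291., 114.,  40.]))] [(0.9, array([224., 285.,  56.,  44.]))]
side carton_bay []
side tape_roll [(0.52, array([ 0.353, -0.194]))]
side gate_tip [(0.49, array([0.528, 0.208]))]
side latch_top [(0.53, array([0.521, 0.232])), (0.24, array([0.52 , 0.224]))]
side pill_bottle [(0.81, array([0.38, 0.17]))]
side stapler [(0.77, array([ 0.752, -0.172]))]
side scanner [(0.81, array([0.737, 0.212]))]
side big_carton [(0.73, array([ 0.792, -0.009]))]
side marker [(0.63, array([0.587, 0.437]))]
side jar_a_center [(0.56, array([0.562, 0.265]))]
[(0.73, array([276., 124.,  58.,  31.]))] [(0.56, array([290., 136.,  20.,  12.]))]
scene carton_bay [(0.27, array([0.588, 0.44 ]))]
scene tape_roll [(0.58, array([ 0.348, -0.202]))]
scene gate_tip [(0.54, array([0.526, 0.222]))]
scene latch_top [(0.41, array([0.511, 0.229]))]
scene pill_bottle [(0.66, array([0.378, 0.179]))]
scene stapler [(0.57, array([ 0.76 , -0.174])), (0.53, array([0.565, 0.254]))]
scene scanner [(0.91, array([0.735, 0.225]))]
scene big_carton [(0.72, array([ 0.791, -0.013]))]
scene marker [(0.88, array([0.596, 0.442]))]
scene jar_a_center [(0.7, array([0.574, 0.26 ]))]
[(0.96, array([129., 108.,  69.,  59.]))] [(0.91, array([149., 126.,  25.,  27.]))]
```

```bash
python3 - <<'E'
from h import *
go(.57,-.31,.33,100)
E
```

```text
t 35.27 at [ 0.4925 -0.0763  0.1812] xyz [-1.231 -0.03  -0.744] w [0.    0.    0.054]
```

>>> jog_arm:
  plan:
    - {"x": -0.1, "y": 0, "z": -0.15, "wx": 0, "wy": 0, "wz": 0.02}
    - {"x": -0.25, "y": 0, "z": -0.3, "wx": 0, "wy": 0, "wz": 0.05}
    - {"x": -0.4, "y": 0, "z": -0.45, "wx": 0, "wy": 0, "wz": 0.054}
    - {"x": -0.6, "y": 0, "z": -0.6, "wx": 0, "wy": 0, "wz": 0.054}
    - {"x": -0.8, "y": 0, "z": -0.74, "wx": 0, "wy": 0, "wz": 0.054}
    - {"x": -1, "y": -0.03, "z": -0.74, "wx": 0, "wy": 0, "wz": 0.054}
    - {"x": -1, "y": -0.03, "z": -0.74, "wx": 0, "wy": 0, "wz": 0.054}
    - {"x": -1, "y": -0.03, "z": -0.74, "wx": 0, "wy": 0, "wz": 0.054}

```text
t: 35.93
eef_pos: [0.5539, -0.2715, 0.3299]
tool_rot: [0.001, 0.645, 0.764, -0.001]
contact_force: [0.2, 0.0, 0.2]
gripper_width: 0.6
```

```bash
python3 - <<'E'
from h import *
c=cams.get_calibration('wrist');im=cams.read_camera('wrist');print(pose()[0])
for t,z in[('carton_bay',0),('carton_center',.016)]:
    print(t,[(round(d['confidence'],2),np.round(d['location']),unproj('wrist',d['location'],z,c).round(4)) for d in finder.place_of('wrist',t)])
    print([(round(d['confidence'],2),np.round(d['bbox'])) for d in finder.find_in('wrist',t)])
E=np.array(c['extrinsics'])
def pr(w):
    q=E[:3,:3]@np.array(w)+E[:3,3];return np.array([c['fx']*q[0]/q[2]+c['cx'],c['fy']*q[1]/q[2]+c['cy']]).round()
for w in [(.452,-.210,.034),(.624,-.182,.034)]:print(pr(w))
# row profile down each wall's line: mean brightness strip
g=cv2.cvtColor(im,cv2.COLOR_RGB2GRAY)
for w in [(.452,-.210,.034),(.624,-.182,.034)]:
    u=pr(w).astype(int); print(cv2.resize(g[u[1]-26:u[1]+34,u[0]-21:u[0]+21],(14,20),interpolation=cv2.INTER_AREA))
E
```

```text
[ 0.55380467 -0.26855633  0.32893383]
carton_bay []
[]
carton_center [(0.71, array([254., 144.]), array([ 0.5575, -0.2724]))]
[(0.74, array([232., 127.,  45.,  34.]))]
[194.  95.]
[307.  96.]
[[207 203 201 205 203 202 204 207 207 202 203 208 198 199]
 [203 200 206 207 204 202 204 206 208 204 205 210 206 205]
 [199 198 202 203 203 199 204 205 206 207 207 208 207 206]
 [199 201 202 202 197 199 210 208 206 206 208 210 205 203]
 [202 203 206 204 202 203 211 208 209 209 207 210 207 206]
 [207 205 206 204 202 205 208 210 207 208 209 210 209 208]
 [207 209 209 205 206 204 205 210 205 206 211 211 206 208]
 [200 207 209 206 209 210 208 206 204 207 208 208 208 207]
 [199 200 205 206 209 209 208 208 210 206 205 207 209 207]
 [202 198 205 206 204 203 205 206 207 203 206 208 206 204]
 [205 204 204 205 202 202 204 204 206 202 208 207 204 203]
 [206 208 206 204 199 197 178 139 185 204 209 203 202 205]
 [202 208 205 205 201 196 180 105 169 205 206 205 204 209]
 [201 204 205 207 203 190 179 112 164 208 205 206 205 207]
 [206 207 208 208 207 194 180 112 157 203 210 208 201 205]
 [207 202 203 204 208 2
[... 753 characters left out ...]
6 202 205 202 201 206 203 202 205 205 205 207 206]
 [203 206 201 203 203 204 204 207 205 208 204 207 208 203]
 [204 207 207 205 207 206 207 207 201 207 207 206 209 203]
 [205 197 205 205 185 178 200 203 203 206 202 204 208 210]
 [202 201 199 178 107 144 198 200 202 203 198 197 201 208]
 [205 202 186 129  89 149 206 211 206 205 201 200 201 206]
 [203 203 172 125  85 153 200 211 205 210 208 205 206 209]
 [204 208 175 122  83 156 192 208 208 207 209 204 203 206]
 [205 209 172 124  86 169 194 207 211 208 202 200 203 205]
 [207 211 176 124  86 180 202 208 209 206 196 200 204 203]
 [208 206 159 120  86 181 202 201 200 206 200 199 200 202]
 [210 199 157 122  85 182 200 202 205 206 202 201 202 205]]
```

```bash
python3 -c "
from station import bot,monitor
print(monitor.get_obs()['t'],bot.hand_in())"
```

```text
the job is handed in; nothing more can be done
36.1833 None
```

The job is handed in at 36.2 s of the 72 s allowed. Both jars are in the narrow bay, its gate is shut, the latch is down, and the carton is in the wide bay.

**Jars:** I slid both along the bench between part-open fingers. They stand one behind the other, touching. The rear one is about 15 mm past the mouth.

**Gate:** My first sweep passed over the gate without moving it, because the shut fingertips end about 27 mm above the reported tool point. I went lower and repeated it. The gate then stopped firmly at about 6 N, with its tip at (0.529, 0.219), where the shut position should be.

**Latch:** I pressed it after the gate was shut. It reached a hard stop, with a wrist-force reading of 62 N. That is under the 120 N wrist limit. It is over the 40 N limit for the arm and gripper body, though only the fingertips should have been touching. In the side camera the tab top dropped about 1.8 px, which matches the full 8 mm.

**Carton:** I slid it in on a curved path. Its nearest edge is about 35 mm inside the mouth, and about 30 mm of free depth remains behind it.

**Checks:** At the last look, the tape roll, bottle, stapler, marker, scanner and big carton were all where they started, to within about 1 cm. The robot was clear of everything.

**Less certain:**
- The side camera put the gate tip about 1 cm off shut, at (0.528, 0.208), with low confidence. The scene camera and the firm stop both say it is shut.
- I had used up the picture viewer, so the latch, the carton and the final state were checked only by measurement and force.

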